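Put the lunch box together

TASK

Put the lunch box together in the middle of the cork mat, lined up with the mat: first the deep box, then the shallow divided box on it, then the lid, each fully seated and released before the next. Last, pull the wooden chopstick case up out of its spring clips and lay it lengthwise in the two saddles on top of the lid, centred. Leave the mug, the bowl and the jar where they are.

Things in the scene. Friction and masses are not known exactly. Their poses are not given: they have to be found in the camera images.
- deep_box: muted green plastic open lunch-box tier without divider, 150 (x) x 64 (y) x 44 mm high, walls 5 mm, loose, about 160 g. Origin: centre of underside, x along its length. It stands on a foot 132 x 46 x 4 mm high; the wider body starts 4 mm above the origin; mouth 140 x 54 mm, rim at 44 mm. Goes on the mat (origin on the mat's top), its length along the mat's, either way round.
- shallow_box: muted green plastic open tier of the same outline but 26 mm high, with one low cross divider, walls 5 mm, loose, about 120 g. Origin: centre of underside, x along its length. Same foot (132 x 46 x 4 mm) and mouth (140 x 54 mm), rim at 26 mm. Its foot enters the deep box's mouth with 4 mm play all round; seated, its origin is 40 mm above the deep box's. Either way round.
- lid: muted green plastic lid: plate 150 (x) x 64 x 12 mm on a foot 132 x 46 x 4 mm, loose, about 90 g. Origin: centre of underside; plate from z 4 to 16 mm. On top at x = -50 and +50 mm two 90 degree V saddles (12 mm long, V bottom z 16, tips z 26 mm) for a rod lying along x. Its foot enters the shallow box's mouth, 4 mm play; seated, its origin is 22 mm above that box's. Either way round.
- case: wooden chopstick case: cylinder 18 mm in diameter, 140 mm long, lying, thin metal band, loose, about 45 g. Origin: its centre; x along its length (may be rolled about x). Starts in the holder's clips, 40 mm above the holder's origin; grip it from above in the free 70 mm between the clips. In the lid's saddles its centre is 28.7 mm above the lid's origin; either way round.
- mat: flat cork mat 190 (x) x 100 (y) x 4 mm thick, fixed to the table. Origin: centre of its underside, x along its length; top at 4 mm.
- holder: white holder fixed to the table: base plate 150 (x) x 70 (y) x 8 mm with two steel C-shaped spring clips open upward at x = -45 and +45 mm, tops 53 mm above the origin. Origin: centre of underside, x along the held case. Pull the case straight up: the clips resist with about 6 to 12 N in all over the first 8 mm, then snap open.
- mug: green mug, 80 mm across, 85 mm high, with a handle; leave it alone. Origin: centre of its underside.
- bowl: white ceramic bowl, 110 mm across, 45 mm high; leave it alone. Origin: centre of its underside.
- jar: closed amber jar with a white cap and label, 60 mm across, 95 mm high; leave it alone. Origin: centre of its underside.
There are look-alikes about, which are no part of the job. Leave any yellow look-alike of the deep_box alone. Leave any pink look-alike of the shallow_box alone.

How it is judged:
On the way, in this order (a step that is already met when the one before it is completed fails the run):
1. the deep box stands in the middle of the mat, released (horizontal distance between deep_box and mat below 0.014 m and z of deep_box in the frame of mat between 0.001 and 0.007 m and angle between the x axis of deep_box and the x axis of mat, either way round below 0.15 rad and angle between deep_box's own z axis and vertical below 0.05 rad and linear speed of deep_box below 0.02 m/s and angular speed of deep_box below 0.2 rad/s and contact force between the fingers and deep_box below 0.3 N), for 0.2 s.
2. the shallow box is seated on the deep box, released (horizontal distance between deep_box and mat below 0.014 m and z of deep_box in the frame of mat between 0.001 and 0.007 m and angle between the x axis of deep_box and the x axis of mat, either way round below 0.15 rad and angle between each of deep_box, shallow_box's own z axis and vertical below 0.05 rad and horizontal distance between shallow_box and deep_box below 0.009 m and z of shallow_box in the frame of deep_box between 0.037 and 0.043 m and angle between the x axis of shallow_box and the x axis of deep_box, either way round below 0.15 rad and linear speed of shallow_box below 0.02 m/s and angular speed of shallow_box below 0.2 rad/s and contact force between the fingers and shallow_box below 0.3 N), for 0.2 s.
3. the lid is seated on the shallow box, released (horizontal distance between deep_box and mat below 0.014 m and z of deep_box in the frame of mat between 0.001 and 0.007 m and angle between the x axis of deep_box and the x axis of mat, either way round below 0.15 rad and angle between each of deep_box, shallow_box, lid's own z axis and vertical below 0.05 rad and horizontal distance between shallow_box and deep_box below 0.009 m and z of shallow_box in the frame of deep_box between 0.037 and 0.043 m and angle between the x axis of shallow_box and the x axis of deep_box, either way round below 0.15 rad and horizontal distance between lid and shallow_box below 0.009 m and z of lid in the frame of shallow_box between 0.019 and 0.025 m and angle between the x axis of lid and the x axis of shallow_box, either way round below 0.15 rad and linear speed of lid below 0.02 m/s and angular speed of lid below 0.2 rad/s and contact force between the fingers and lid below 0.3 N), for 0.2 s.
4. the chopstick case, taken from the clips, lies in the lid's saddles, released (horizontal distance between deep_box and mat below 0.014 m and z of deep_box in the frame of mat between 0.001 and 0.007 m and angle between the x axis of deep_box and the x axis of mat, either way round below 0.15 rad and angle between each of deep_box, shallow_box, lid's own z axis and vertical below 0.05 rad and horizontal distance between shallow_box and deep_box below 0.009 m and z of shallow_box in the frame of deep_box between 0.037 and 0.043 m and angle between the x axis of shallow_box and the x axis of deep_box, either way round below 0.15 rad and horizontal distance between lid and shallow_box below 0.009 m and z of lid in the frame of shallow_box between 0.019 and 0.025 m and angle between the x axis of lid and the x axis of shallow_box, either way round below 0.15 rad and x of case in the frame of lid between -0.014 and 0.014 m and y of case in the frame of lid between -0.005 and 0.005 m and z of case in the frame of lid between 0.0252 and 0.0322 m and angle between the x axis of case and the x axis of lid, either way round below 0.12 rad and linear speed of case below 0.02 m/s and angular speed of case below 0.2 rad/s and contact force between the fingers and case below 0.3 N), for 0.2 s.
At the end, for the whole second after the job is handed in: Deep box on the mat (14 mm, 0.15 rad), shallow box seated on it and lid on that (9 mm, 0.15 rad, height 3 mm), all level (0.05 rad); case in both saddles (14 mm lengthwise, 5 mm sideways, 3.5 mm height, 0.12 rad); all released, at rest (horizontal distance between deep_box and mat below 0.014 m and z of deep_box in the frame of mat between 0.001 and 0.007 m and angle between the x axis of deep_box and the x axis of mat, either way round below 0.15 rad and angle between each of deep_box, shallow_box, lid's own z axis and vertical below 0.05 rad and linear speed of each of deep_box, shallow_box, lid, case below 0.02 m/s and angular speed of each of deep_box, shallow_box, lid, case below 0.2 rad/s and horizontal distance between shallow_box and deep_box below 0.009 m and z of shallow_box in the frame of deep_box between 0.037 and 0.043 m and angle between the x axis of shallow_box and the x axis of deep_box, either way round below 0.15 rad and horizontal distance between lid and shallow_box below 0.009 m and z of lid in the frame of shallow_box between 0.019 and 0.025 m and angle between the x axis of lid and the x axis of shallow_box, either way round below 0.15 rad and x of case in the frame of lid between -0.014 and 0.014 m and y of case in the frame of lid between -0.005 and 0.005 m and z of case in the frame of lid between 0.0252 and 0.0322 m and angle between the x axis of case and the x axis of lid, either way round below 0.12 rad); the robot touches nothing.
It fails at once if the mug is moved by more than 20 mm or tipped (distance of mug from where it was at the start of the episode above 0.02 m or angle between mug's own z axis and vertical above 0.3 rad).
It fails at once if the bowl is moved by more than 20 mm or tipped (distance of bowl from where it was at the start of the episode above 0.02 m or angle between bowl's own z axis and vertical above 0.3 rad).
It fails at once if the jar is moved by more than 20 mm or tipped (distance of jar from where it was at the start of the episode above 0.02 m or angle between jar's own z axis and vertical above 0.3 rad).
It also fails if it takes over 149 s, if anything falls off the work surface, if the arm or the gripper's body presses on something with over 40 N, if the wrist force passes 120 N, or if a joint passes its speed limit or range.

ROBOT

A 6-joint arm with a two-finger parallel gripper is mounted at the origin on the work surface. World frame = base frame: x ahead of the robot, y to its left, z up, the work surface at z = 0. Lengths are in m, angles in rad, forces in N, time in s.
With the tool pointing down it reaches from about 0.3 to 1 m from the base axis. Payload 5.1 kg.
Tool frame: the origin (TCP) lies at the very end of the fingers, on their centre line; the grasp point (between the pads) lies 19 mm behind it; z points along the fingers, y is the line along which they close (so a half turn about z gives the same grasp; the last joint's range is limited). The gripper opens to 95 mm and grips with 3 to 60 N. Pads are 20 mm wide; open, the fingers measure 119 mm over their backs; the gripper's body (75 mm by 180 mm) begins 59 mm behind the grasp point.
Start: joints at [-1.369, 0.124, 1.65, -0, 1.367, -0.083], TCP at [0.183, -0.624, 0.215] pointing down, gripper open.
Joint ranges: [-2.61, 2.61], [-1.02, 2.33], [0.03, 2.71], [-1.35, 4.49], [0.32, 2.68], [-2.91, 2.91]. Speed limits (rad/s): [2.57, 2.57, 3.14, 3.14, 3.14, 3.14].

INTERFACE

Orientations are given as a rotation vector (axis times angle).
In Python, from workcell import * gives the robot as it stands.
- The arm moves only by the tool drive_tool, never from a script. Its argument "deltas" is a list of rows, each an object of numbers: "wx", "wy", "wz": the turn, a rotation vector about the tool's x, y, z in degrees; "tx", "ty", "tz": the shift along the tool's x, y, z in m; "grip": the opening, from 0 (shut) to 1 (fully open). A call has 1 to 8 rows; each row is the pose to reach, as a shift and turn from the pose commanded when the call began, along the tool's axes at that moment; what a row does not reach only later rows make up. A row lasts 1/10 s, in which the tool goes at most 50 mm and 8.59 degrees, less where a joint would pass 70% of its speed; a pose out of reach is approached as far as the arm can. A call with a gripper value outside its range is refused whole. The fingers move at their own pace and stop on an object; "grip_force" is the grip in N (left out, the last holds). Time passes only in rows, so rows that repeat a pose let the fingers close. It gives the time, the measured TCP pose, the force, the opening and the grip force at its end, in the units of the state.
- sense(): the state, without advancing time (a new reading comes with each control period).
- capture(name): name is "side" or "top" or "wrist"; returns (picture, depth): 480x640x3 uint8, red, green, blue; 480x640 float32, m along the optical axis (not along the pixel's ray), 0 where there is no reading.
- camera_model(name): a dict with "mtx" (3x3 intrinsics, pixels), "extrinsics" (4x4, takes a point from world to camera coordinates). Camera axes: x right, y up, looking along -z (the intrinsics and any distortion apply to the point x, -y, -z); pixel columns grow to the right and rows downward; lengths in m; the calibration is good to about 2 mm. A picture is of the moment at which its call begins: read the wrist's pose just before it. camera_model takes no time and is no camera call; for the wrist camera it gives the pose at the moment of the call.
- close_job(): hands the job in; it is judged then, once.
The state is a dict: "t": time; "joint_positions": joint angles; "qvel": joint speeds; "effort": joint torques, N m; "tcp_pos": TCP position; "tool_rot": TCP orientation; "force": force on the tool from outside, world axes, zero at the start; "ft_torque": the same for the moment, N m; "grip_width": finger opening in m; "finger_force": force on a finger pad.
Only numpy, scipy, OpenCV 4.12 (cv2) and the standard library are available. Lean on these libraries where they do the work, as an engineer would, in place of code of your own. Each camera call takes 0.05 s, during which the arm holds its last target. There are 200 camera calls.

## Working session

There is one attempt and no reset: what is moved stays moved. The work goes in short steps, Python scripts to look and compute and a tool call to move; the robot and the scene stay as the last step left them, time stands still between calls to the robot, and variables do not carry over. Pictures are saved under pics/ and viewed, at most 14 in all, crops included, and the job is handed in when it is done.

Besides the shell and the picture viewer there is one more tool, called by a JSON object that holds its "name" and its "arguments". drive_tool: Moves the arm, as the interface text tells. Its arguments: {"type":"object","properties":{"deltas":{"type":"array"},"grip_force":{"type":"number"}},"required":["deltas"]}

```bash
ls; mkdir -p pics; python3 - <<'E'
from workcell import *
import cv2,numpy as np
s=sense();print(s)
for n in("top","side"):
    im,d=capture(n);cv2.imwrite(f"pics/{n}0.png",im[...,::-1]);np.savez(f"pics/{n}0.npz",im=im,d=d)
    m=camera_model(n);print(n,m)
print(camera_model("wrist"))
E
```

```text
pics
{'t': 0.0, 'joint_positions': array([-1.36858877e+00,  1.24460469e-01,  1.65164012e+00, -4.20481790e-06,
        1.36750698e+00, -8.25965731e-02]), 'qvel': array([ 0.00120813, -0.00032351,  0.00043562,  0.00036633, -0.00014208,
        0.00059707]), 'effort': array([-1.47815648e-03, -4.17607033e+01, -3.59935677e+01,  7.74582429e-02,
        4.89288918e-02, -1.77356746e-04]), 'tcp_pos': array([ 0.18247592, -0.62320268,  0.21343597]), 'tool_rot': array([-3.10780238e+00, -4.45574734e-01,  1.95503949e-04]), 'force': array([ 0.17371404, -1.31191937,  0.77839274]), 'ft_torque': array([-0.03860701,  0.01125443,  0.0234172 ]), 'finger_force': 0.0, 'grip_width': 0.09516468280874135}
top {'mtx': array([[466.08523027,   0.        , 319.3615121 ],
       [  0.        , 466.08523027, 236.32578683],
       [  0.        ,   0.        ,   1.        ]]), 'extrinsics': array([[ 0.12449751, -0.99220927,  0.00459782, -0.04793086],
       [ 0.97151358,  0.12283984,  0.20266165, -0.52613083],
       [-0.20164757, -0.02076403,  0.97923803, -0.92241415],
       [ 0.        ,  0.        ,  0.        ,  
[... 165 characters left out ...]
   1.        ]]), 'extrinsics': array([[-0.98393694, -0.17782344,  0.01571356,  0.51638245],
       [ 0.12299073, -0.61146337,  0.78165582, -0.09153793],
       [-0.12938846,  0.77103266,  0.62351204, -1.23828669],
       [ 0.        ,  0.        ,  0.        ,  1.        ]])}
{'mtx': array([[369.61365277,   0.        , 316.18531443],
       [  0.        , 369.61365277, 236.48590441],
       [  0.        ,   0.        ,   1.        ]]), 'extrinsics': array([[ 0.28200505, -0.95941103, -0.00190591, -0.64883757],
       [ 0.9187522 ,  0.2706251 , -0.28750033,  0.03337033],
       [ 0.27634678,  0.07932549,  0.95777864, -0.39198527],
       [ 0.        ,  0.        ,  0.        ,  1.        ]])}
```

View pics/top0.png

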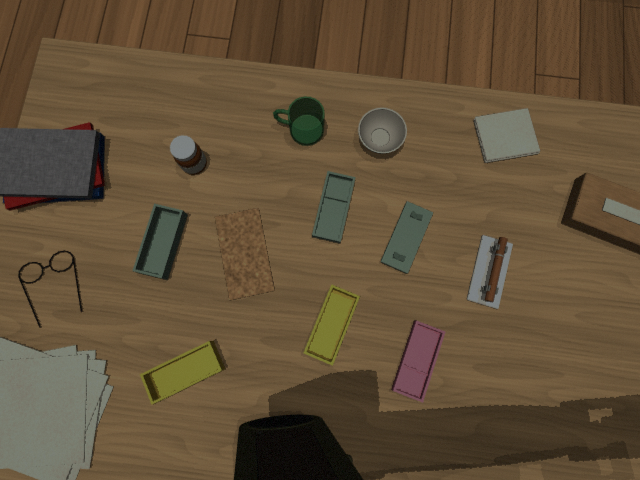

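View pics/side0.png

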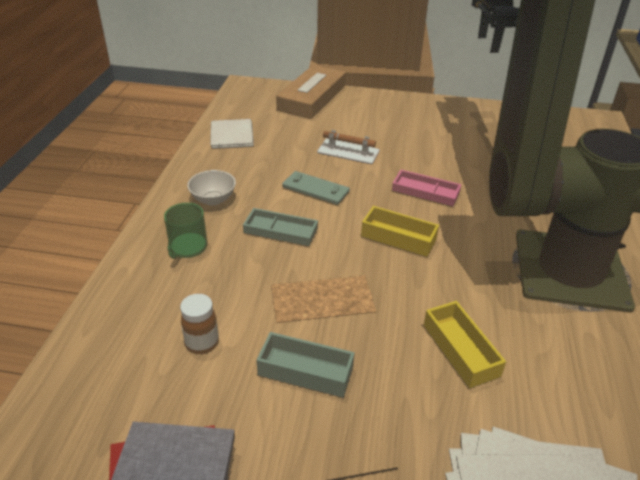

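The top view shows the green deep box at (161,241), the mat at (245,253), the shallow box at (334,207), the lid at (407,237), and the holder with the case at (491,271). The yellow and pink decoys are lower in the picture. The mug, bowl and jar are along the top at (305,120), (382,133) and (187,153), and the side view agrees.

```bash
cat > h.py <<'E'
import cv2,numpy as np
from workcell import *
def world(n,d,u,v,M=None):
    m=M or camera_model(n);K=m["mtx"];E=m["extrinsics"]
    p=np.stack([(u-K[0,2])/K[0,0]*d,-(v-K[1,2])/K[1,1]*d,-d,np.ones_like(d)],-1)
    return (p@np.linalg.inv(E).T)[...,:3]
def cloud(n,d,M=None):
    v,u=np.mgrid[:480,:640].astype(float);return world(n,d.astype(float),u,v,M)
def ray(n,u,v,z,M=None):
    u=np.asarray(u,float);v=np.asarray(v,float)
    a=world(n,np.ones_like(u),u,v,M);b=world(n,2*np.ones_like(u),u,v,M)
    return a+(b-a)*((z-a[...,2])/(b-a)[...,2])[...,None]
def rect(P):
    (c,s,a)=cv2.minAreaRect((P[:,:2]*1000).astype(np.float32))
    if s[0]<s[1]: a+=90;s=s[::-1]
    a=(a+90)%180-90
    return np.round(c,1),np.round(s,1),round(a,1)
E
python3 - <<'E'
from h import *
f=np.load("pics/top0.npz");im,d=f["im"],f["d"];W=cloud("top",d)
hsv=cv2.cvtColor(im,cv2.COLOR_RGB2HSV)
for n,(u,v),z in [("deep",(161,241),.044),("shallow",(334,207),.026),("lid",(407,237),.016),("mat",(245,253),.004),("hold",(491,271),.008)]:
    print(n,hsv[v,u],W[v,u].round(4))
    box=np.zeros((480,640),bool);box[v-60:v+60,u-42:u+42]=1
    if n=="mat": k=(hsv[...,0]>5)&(hsv[...,0]<20)&(W[...,2]>.002)&(hsv[...,1]>60)
    elif n=="hold":k=(hsv[...,1]<60)&(hsv[...,2]>90)
    else:k=(hsv[...,0]>55)&(hsv[...,0]<100)&(hsv[...,1]>25)
    k&=box
    N,L,S,C=cv2.connectedComponentsWithStats(k.astype(np.uint8));i=1+S[1:,4].argmax();k=L==i
    print(S[i],"z pct",np.percentile(W[k][:,2],[2,20,50,80,98]).round(4))
    v_,u_=np.nonzero(k);
    print(" ray rect",rect(ray("top",u_,v_,z)), " depth rim",rect(W[k&(abs(W[...,2]-z)<.004)]))
for n,(u,v) in dict(mug=(305,120),bowl=(382,133),jar=(183,148),yel1=(183,372),yel2=(331,325),pink=(417,360)).items(): print(n,W[v,u].round(3))
E
```

```text
deep [62 36 91] [0.4838 0.362  0.0068]
[ 133  204   54   75 2229] z pct [0.0046 0.0075 0.0106 0.0403 0.0455]
 ray rect (array([478.8, 350.2]), array([148.4,  74.5]), -6.4)  depth rim (array([479.7, 355.9]), array([148.8,  65. ]), -6.5)
shallow [62 38 93] [ 0.6093 -0.0049  0.0021]
[ 312  172   43   70 1864] z pct [0.0042 0.0068 0.0087 0.0192 0.0272]
 ray rect (array([604.5,  -3.3]), array([151. ,  61.7]), -6.1)  depth rim (array([605.8,  -3.4]), array([149.7,  61.8]), -6.0)
lid [62 36 91] [ 0.5583 -0.1707  0.0159]
[ 381  202   51   71 1872] z pct [0.0111 0.0134 0.0149 0.0167 0.0235]
 ray rect (array([ 559.4, -169.5]), array([148.4,  61.8]), -17.2)  depth rim (array([ 560. , -170.2]), array([149.1,  61.5]), -17.4)
mat [ 16 126 103] [0.481  0.176  0.0037]
[ 214  208   61   92 2806] z pct [0.0021 0.0027 0.0037 0.005  0.0071]
 ray rect (array([479.8, 179.5]), array([191.6, 105.1]), 18.7)  depth rim (array([480. , 179.8]), array([192.1, 105.3]), 18.7)
hold [ 13 159  40] [ 0.5026 -0.3482  0.0388]
[ 467  235   46   74 1320] z pct [0.003  0.0053 0.0068 0.0083 0.0106]
 ray rect (array([ 507.7, -356.9]), array([149.,  69.]), -9.8)  depth rim (array([ 508.2, -357.8]), array([150.1,  69.7]), -9.8)
mug [0.808 0.087 0.005]
bowl [ 0.799 -0.094  0.003]
jar [0.671 0.323 0.093]
yel1 [0.218 0.263 0.01 ]
yel2 [ 0.351 -0.029  0.005]
pink [ 0.302 -0.215  0.008]
```

```bash
cat >> h.py <<'E'
from scipy.spatial.transform import Rotation as R
def plan(*T):
    """T: (x,y,z,heading deg) in mm; prints the tool-frame deltas from where the arm is"""
    s=sense();r=R.from_rotvec(s["tool_rot"]);p=s["tcp_pos"]*1000
    for t in T:
        g=R.from_euler("z",t[3],degrees=True)*R.from_euler("x",180,degrees=True)
        print(t,"t",(r.inv().apply(np.array(t[:3])-p)).round(1),"w",(r.inv()*g).as_rotvec(degrees=True).round(2))
    print("now",p.round(1),"hd",np.degrees(np.arctan2(*r.as_matrix()[1::-1,0])).round(2),"t",s["t"],"q",s["joint_positions"].round(2))
E
python3 -c "
from h import *
plan((450,-300,200,-6.5),(480,-20,200,-6.5),(479.7,355.9,180,-6.5))"
```

```text
(450, -300, 200, -6.5) t [ 347.6 -235.    14. ] w [-1.100e-01  1.000e-02  2.282e+01]
(480, -20, 200, -6.5) t [ 455.  -495.3   14.5] w [-1.100e-01  1.000e-02  2.282e+01]
(479.7, 355.9, 180, -6.5) t [ 560.3 -856.1   35.2] w [-1.100e-01  1.000e-02  2.282e+01]
now [ 182.4 -623.3  213.5] hd 16.32 t 0.1 q [-1.37  0.12  1.65 -0.    1.37 -0.08]
```

{"name": "drive_tool", "arguments": {"deltas": [{"tx": 0.04,"ty": -0.027,"tz": 0.002,"wz": 7},{"tx": 0.08,"ty": -0.054,"tz": 0.004,"wz": 14},{"tx": 0.12,"ty": -0.081,"tz": 0.006,"wz": 22.8},{"tx": 0.16,"ty": -0.108,"tz": 0.008,"wz": 22.8},{"tx": 0.2,"ty": -0.135,"tz": 0.01,"wz": 22.8},{"tx": 0.24,"ty": -0.162,"tz": 0.012,"wz": 22.8},{"tx": 0.28,"ty": -0.189,"tz": 0.014,"wz": 22.8},{"tx": 0.3,"ty": -0.22,"tz": 0.014,"wz": 22.8}]}}

```text
invalid input at $.deltas[0]: expected keys wx, wy, wz, tx, ty, tz, grip
```

```bash
python3 -c "
from h import *
plan((480,-20,200,-6.5),(479.7,355.9,180,-6.5))"
```

```text
(480, -20, 200, -6.5) t [ 455.  -495.3   14.5] w [-1.100e-01  1.000e-02  2.282e+01]
(479.7, 355.9, 180, -6.5) t [ 560.3 -856.1   35.2] w [-1.100e-01  1.000e-02  2.282e+01]
now [ 182.4 -623.3  213.5] hd 16.32 t 0.1 q [-1.37  0.12  1.65 -0.    1.37 -0.08]
```

{"name": "drive_tool", "arguments": {"deltas": [{"wx": 0,"wy": 0,"wz": 7,"tx": 0.04,"ty": -0.027,"tz": 0.002,"grip": 1},{"wx": 0,"wy": 0,"wz": 14,"tx": 0.08,"ty": -0.054,"tz": 0.004,"grip": 1},{"wx": 0,"wy": 0,"wz": 22.8,"tx": 0.12,"ty": -0.081,"tz": 0.006,"grip": 1},{"wx": 0,"wy": 0,"wz": 22.8,"tx": 0.16,"ty": -0.108,"tz": 0.008,"grip": 1},{"wx": 0,"wy": 0,"wz": 22.8,"tx": 0.2,"ty": -0.135,"tz": 0.01,"grip": 1},{"wx": 0,"wy": 0,"wz": 22.8,"tx": 0.24,"ty": -0.162,"tz": 0.012,"grip": 1},{"wx": 0,"wy": 0,"wz": 22.8,"tx": 0.28,"ty": -0.189,"tz": 0.014,"grip": 1},{"wx": 0,"wy": 0,"wz": 22.8,"tx": 0.3,"ty": -0.22,"tz": 0.014,"grip": 1}]}}

```text
t: 0.9
tcp_pos: [0.4101, -0.3261, 0.1999]
tool_rot: [-3.136, 0.175, 0.0]
force: [0.1, -0.2, 0.4]
grip_width: 0.0951
finger_force: 0.0
```

```bash
python3 -c "
from h import *
plan((480,-20,200,-6.5),(479.7,355.9,180,-6.5))"
```

```text
(480, -20, 200, -6.5) t [ 3.54e+01 -3.12e+02  2.00e-01] w [-0.06  0.02  0.11]
(479.7, 355.9, 180, -6.5) t [  -6.8 -685.5   20.6] w [-0.06  0.02  0.11]
now [ 410.1 -326.1  199.9] hd -6.39 t 0.9 q [-0.77 -0.15  1.94  0.    1.35  0.91]
```

{"name": "drive_tool", "arguments": {"deltas": [{"wx": 0,"wy": 0,"wz": 0,"tx": 0.035,"ty": -0.312,"tz": 0,"grip": 1},{"wx": 0,"wy": 0,"wz": 0,"tx": 0.035,"ty": -0.312,"tz": 0,"grip": 1},{"wx": 0,"wy": 0,"wz": 0,"tx": 0.035,"ty": -0.312,"tz": 0,"grip": 1},{"wx": 0,"wy": 0,"wz": 0,"tx": 0.035,"ty": -0.312,"tz": 0,"grip": 1},{"wx": 0,"wy": 0,"wz": 0,"tx": 0.035,"ty": -0.312,"tz": 0,"grip": 1},{"wx": 0,"wy": 0,"wz": 0,"tx": 0.035,"ty": -0.312,"tz": 0,"grip": 1},{"wx": 0,"wy": 0,"wz": 0,"tx": 0.02,"ty": -0.4,"tz": 0,"grip": 1},{"wx": 0,"wy": 0,"wz": 0,"tx": 0.02,"ty": -0.4,"tz": 0,"grip": 1}]}}

```text
t: 1.7
tcp_pos: [0.4733, 0.0661, 0.2003]
tool_rot: [3.137, -0.178, -0.0]
force: [1.4, -0.2, -0.5]
grip_width: 0.0949
finger_force: 0.0
```

{"name": "drive_tool", "arguments": {"deltas": [{"wx": 0,"wy": 0,"wz": 0,"tx": -0.027,"ty": -0.265,"tz": 0.02,"grip": 1},{"wx": 0,"wy": 0,"wz": 0,"tx": -0.027,"ty": -0.265,"tz": 0.02,"grip": 1},{"wx": 0,"wy": 0,"wz": 0,"tx": -0.027,"ty": -0.265,"tz": 0.02,"grip": 1},{"wx": 0,"wy": 0,"wz": 0,"tx": -0.027,"ty": -0.265,"tz": 0.02,"grip": 1},{"wx": 0,"wy": 0,"wz": 0,"tx": -0.027,"ty": -0.265,"tz": 0.02,"grip": 1},{"wx": 0,"wy": 0,"wz": 0,"tx": -0.027,"ty": -0.265,"tz": 0.02,"grip": 1},{"wx": 0,"wy": 0,"wz": 0,"tx": -0.027,"ty": -0.265,"tz": 0.02,"grip": 1},{"wx": 0,"wy": 0,"wz": 0,"tx": -0.027,"ty": -0.265,"tz": 0.02,"grip": 1}]}}

```text
t: 2.5
tcp_pos: [0.4767, 0.3296, 0.1802]
tool_rot: [3.135, -0.177, -0.001]
force: [-0.8, 0.2, 0.1]
grip_width: 0.0953
finger_force: 0.0
```

```bash
python3 -c "
from h import *
im,d=capture('wrist');cv2.imwrite('pics/w1.png',im[...,::-1])
plan((479.7,355.9,60,-6.5),(479.7,355.9,10,-6.5))"
```

```text
(479.7, 355.9, 60, -6.5) t [ -0.2 -27.  120.4] w [ 0.05  0.02 -0.03]
(479.7, 355.9, 10, -6.5) t [ -0.2 -27.1 170.4] w [ 0.05  0.02 -0.03]
now [476.9 329.1 180.4] hd -6.53 t 2.55 q [ 0.51 -0.01  1.84 -0.    1.3   2.2 ]
```

View pics/w1.png

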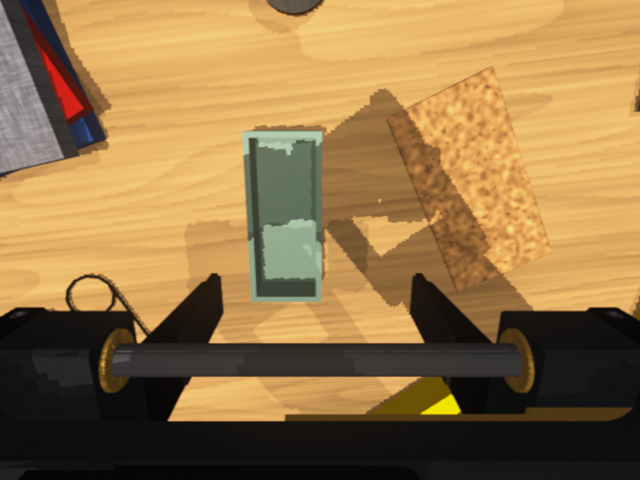

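The wrist view shows the deep box, rim corners at about (245,132) and (321,302), parallel to the fingers, with the whole mat at (390–550, 70–290). I'll measure both from this view.

```bash
cat >> h.py <<'E'
def green(n,z,tol=.004,box=(0,480,0,640),kind="green",plane=True):
    im,d=capture(n);M=camera_model(n);W=cloud(n,d,M);h=cv2.cvtColor(im,cv2.COLOR_RGB2HSV)
    if kind=="green":k=(h[...,0]>50)&(h[...,0]<100)&(h[...,1]>25)
    elif kind=="cork":k=(h[...,0]>4)&(h[...,0]<22)&(h[...,1]>60)
    elif kind=="wood":k=(h[...,0]<20)&(h[...,1]>90)
    k=k&(abs(W[...,2]-z)<tol);b=np.zeros_like(k);b[box[0]:box[1],box[2]:box[3]]=1;k&=b
    k=cv2.morphologyEx(k.astype(np.uint8),cv2.MORPH_OPEN,np.ones((2,2)))
    N,L,S,C=cv2.connectedComponentsWithStats(k);k=L==1+S[1:,4].argmax()
    v,u=np.nonzero(k);P=W[k];print(kind,k.sum(),"z",P[:,2].mean().round(4),"depth",rect(P),"ray",rect(ray(n,u,v,z,M)));return P
E
python3 - <<'E'
from h import *
green("wrist",.044,box=(100,320,200,350))
green("wrist",.004,.0025,box=(50,310,370,570),kind="cork")
E
```

```text
green 1111 z 0.0469 depth (array([484.4, 355.7]), array([154.2,  61.4]), -6.3) ray (array([475.5, 356.7]), array([135.6,  61.3]), -6.3)
cork 20946 z 0.0059 depth (array([483.2, 208. ]), array([216.2, 160.2]), 19.7) ray (array([483. , 178.1]), array([191. , 100.7]), 19.3)
```

{"name": "drive_tool", "arguments": {"deltas": [{"wx": 0,"wy": 0,"wz": 0,"tx": 0,"ty": -0.027,"tz": 0.02,"grip": 1},{"wx": 0,"wy": 0,"wz": 0,"tx": 0,"ty": -0.027,"tz": 0.06,"grip": 1},{"wx": 0,"wy": 0,"wz": 0,"tx": 0,"ty": -0.027,"tz": 0.1,"grip": 1},{"wx": 0,"wy": 0,"wz": 0,"tx": 0,"ty": -0.027,"tz": 0.13,"grip": 1},{"wx": 0,"wy": 0,"wz": 0,"tx": 0,"ty": -0.027,"tz": 0.15,"grip": 1},{"wx": 0,"wy": 0,"wz": 0,"tx": 0,"ty": -0.027,"tz": 0.168,"grip": 1},{"wx": 0,"wy": 0,"wz": 0,"tx": 0,"ty": -0.027,"tz": 0.168,"grip": 1}]}}

```text
t: 3.35
tcp_pos: [0.4782, 0.3546, 0.0099]
tool_rot: [3.133, -0.181, -0.007]
force: [0.0, 0.4, 0.4]
grip_width: 0.0949
finger_force: 0.0
```

{"name": "drive_tool", "arguments": {"grip_force": 25, "deltas": [{"wx": 0,"wy": 0,"wz": 0,"tx": 0,"ty": 0,"tz": 0,"grip": 0.5},{"wx": 0,"wy": 0,"wz": 0,"tx": 0,"ty": 0,"tz": 0,"grip": 0.5},{"wx": 0,"wy": 0,"wz": 0,"tx": 0,"ty": 0,"tz": 0,"grip": 0.5},{"wx": 0,"wy": 0,"wz": 0,"tx": 0,"ty": 0,"tz": 0,"grip": 0.5},{"wx": 0,"wy": 0,"wz": 0,"tx": 0,"ty": 0,"tz": 0,"grip": 0.5},{"wx": 0,"wy": 0,"wz": 0,"tx": 0,"ty": 0,"tz": 0,"grip": 0.5}]}}

```text
t: 3.95
tcp_pos: [0.4804, 0.3574, 0.0136]
tool_rot: [-3.136, 0.177, -0.002]
force: [-0.7, -1.7, 3.9]
grip_width: 0.0639
finger_force: 25.0
```

```bash
python3 -c "
from h import *
plan((480,356,100,-6.5),(481.5,179,100,19))"
```

```text
(480, 356, 100, -6.5) t [ -0.2   1.4 -86.4] w [-0.02 -0.06  0.03]
(481.5, 179, 100, 19) t [ 21.3 177.1 -86.4] w [-1.000e-02 -6.000e-02 -2.547e+01]
now [480.4 357.4  13.6] hd -6.47 t 3.95 q [ 0.55  0.22  1.91 -0.    1.01  2.23]
```

{"name": "drive_tool", "arguments": {"deltas": [{"wx": 0,"wy": 0,"wz": 0,"tx": 0,"ty": 0,"tz": -0.02,"grip": 0.5},{"wx": 0,"wy": 0,"wz": 0,"tx": 0,"ty": 0.02,"tz": -0.05,"grip": 0.5},{"wx": 0,"wy": 0,"wz": -5,"tx": 0.004,"ty": 0.05,"tz": -0.08,"grip": 0.5},{"wx": 0,"wy": 0,"wz": -10,"tx": 0.01,"ty": 0.09,"tz": -0.08,"grip": 0.5},{"wx": 0,"wy": 0,"wz": -15,"tx": 0.015,"ty": 0.13,"tz": -0.08,"grip": 0.5},{"wx": 0,"wy": 0,"wz": -20,"tx": 0.021,"ty": 0.16,"tz": -0.08,"grip": 0.5},{"wx": 0,"wy": 0,"wz": -25.5,"tx": 0.021,"ty": 0.177,"tz": -0.08,"grip": 0.5},{"wx": 0,"wy": 0,"wz": -25.5,"tx": 0.021,"ty": 0.177,"tz": -0.08,"grip": 0.5}]}}

```text
t: 4.75
tcp_pos: [0.4801, 0.1773, 0.0919]
tool_rot: [3.099, 0.515, -0.002]
force: [0.6, -0.1, -2.3]
grip_width: 0.064
finger_force: 25.0
```

```bash
python3 -c "
from h import *
print(sense()['grip_width'])
im,d=capture('wrist');cv2.imwrite('pics/w2.png',im[...,::-1])
plan((481.5,179,30,19),(481.5,179,16.5,19))"
```

```text
0.06403290642780562
(481.5, 179, 30, 19) t [ 1.3 -0.2 62.1] w [-0.03  0.04 -0.19]
(481.5, 179, 16.5, 19) t [ 1.3 -0.2 75.6] w [-0.03  0.04 -0.19]
now [480.4 178.4  92.1] hd 18.81 t 4.8 q [ 0.25 -0.07  2.06  0.    1.15  1.49]
```

View pics/w2.png

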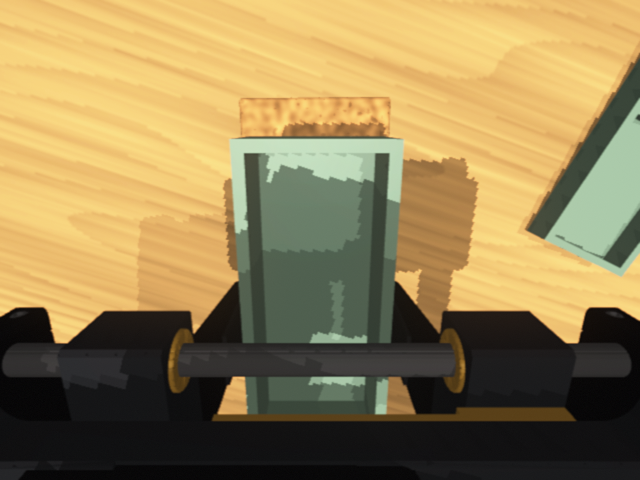

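The held box (rim 232–403 px wide) is parallel to the mat edge visible at (240–390, 97), so I can lower it.

{"name": "drive_tool", "arguments": {"deltas": [{"wx": 0,"wy": 0,"wz": 0,"tx": 0.001,"ty": 0,"tz": 0.03,"grip": 0.5},{"wx": 0,"wy": 0,"wz": 0,"tx": 0.001,"ty": 0,"tz": 0.05,"grip": 0.5},{"wx": 0,"wy": 0,"wz": 0,"tx": 0.001,"ty": 0,"tz": 0.065,"grip": 0.5},{"wx": 0,"wy": 0,"wz": 0,"tx": 0.001,"ty": 0,"tz": 0.072,"grip": 0.5},{"wx": 0,"wy": 0,"wz": 0,"tx": 0.001,"ty": 0,"tz": 0.076,"grip": 0.5},{"wx": 0,"wy": 0,"wz": 0,"tx": 0.001,"ty": 0,"tz": 0.076,"grip": 0.5},{"wx": 0,"wy": 0,"wz": 0,"tx": 0.001,"ty": 0,"tz": 0.076,"grip": 0.5}]}}

```text
t: 5.5
tcp_pos: [0.4825, 0.18, 0.0177]
tool_rot: [-3.098, -0.519, -0.002]
force: [-1.2, 0.5, 1.5]
grip_width: 0.0639
finger_force: 25.0
```

{"name": "drive_tool", "arguments": {"deltas": [{"wx": 0,"wy": 0,"wz": 0,"tx": 0,"ty": 0,"tz": 0,"grip": 1},{"wx": 0,"wy": 0,"wz": 0,"tx": 0,"ty": 0,"tz": 0,"grip": 1},{"wx": 0,"wy": 0,"wz": 0,"tx": 0,"ty": 0,"tz": 0,"grip": 1},{"wx": 0,"wy": 0,"wz": 0,"tx": 0,"ty": 0,"tz": 0,"grip": 1},{"wx": 0,"wy": 0,"wz": 0,"tx": 0,"ty": 0,"tz": -0.04,"grip": 1},{"wx": 0,"wy": 0,"wz": 0,"tx": 0,"ty": 0,"tz": -0.09,"grip": 1},{"wx": 0,"wy": 0,"wz": 0,"tx": 0,"ty": 0,"tz": -0.14,"grip": 1},{"wx": 0,"wy": 0,"wz": 0,"tx": 0,"ty": 0,"tz": -0.17,"grip": 1}]}}

```text
t: 6.3
tcp_pos: [0.4834, 0.1797, 0.1914]
tool_rot: [-3.098, -0.519, -0.01]
force: [-0.2, 0.8, -0.7]
grip_width: 0.0956
finger_force: 0.0
```

```bash
python3 -c "
from h import *
plan((605,-3.5,180,-6),(605,-3.5,60,-6))
im,d=capture('top');cv2.imwrite('pics/top1.png',im[...,::-1])
"
```

```text
(605, -3.5, 180, -6) t [ 55.3 212.8  11.9] w [-0.05 -0.36 25.01]
(605, -3.5, 60, -6) t [ 54.5 212.7 131.9] w [-0.05 -0.36 25.01]
now [483.4 179.7 191.4] hd 19.01 t 6.3 q [ 0.25 -0.17  1.97 -0.    1.33  1.49]
```

{"name": "drive_tool", "arguments": {"deltas": [{"wx": 0,"wy": 0,"wz": 8,"tx": 0.012,"ty": 0.045,"tz": 0.005,"grip": 1},{"wx": 0,"wy": 0,"wz": 16,"tx": 0.024,"ty": 0.09,"tz": 0.01,"grip": 1},{"wx": 0,"wy": 0,"wz": 24,"tx": 0.036,"ty": 0.135,"tz": 0.011,"grip": 1},{"wx": 0,"wy": 0,"wz": 25,"tx": 0.048,"ty": 0.18,"tz": 0.011,"grip": 1},{"wx": 0,"wy": 0,"wz": 25,"tx": 0.055,"ty": 0.213,"tz": 0.011,"grip": 1},{"wx": 0,"wy": 0,"wz": 25,"tx": 0.055,"ty": 0.213,"tz": 0.011,"grip": 1},{"wx": 0,"wy": 0,"wz": 25,"tx": 0.055,"ty": 0.213,"tz": 0.011,"grip": 1}]}}

```text
t: 7.05
tcp_pos: [0.6029, -0.0046, 0.1749]
tool_rot: [-3.137, 0.166, 0.002]
force: [-0.3, -0.2, -0.1]
grip_width: 0.0952
finger_force: 0.0
```

```bash
python3 -c "
from h import *
green('top',.026,box=(165,250,300,365))
green('top',.048,box=(180,310,200,290))
green('wrist',.026,.005,box=(80,320,200,430))
im,d=capture('wrist');cv2.imwrite('pics/w3.png',im[...,::-1])
plan((605,-3.5,60,-6),(605,-3.5,4,-6))
"
```

```text
Traceback (most recent call last):
  File "h.py", line 33, in green
    N,L,S,C=cv2.connectedComponentsWithStats(k);k=L==1+S[1:,4].argmax()
                                                       ~~~~~~~~~~~~~~^^
ValueError: attempt to get argmax of an empty sequence
```

View pics/top1.png

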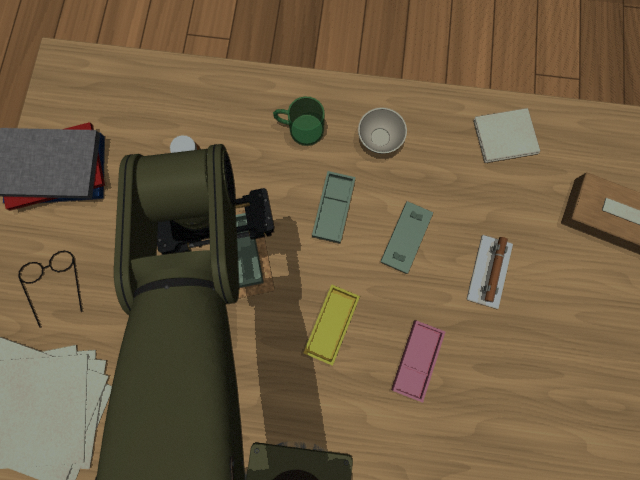

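The top view was blocked by the arm then, which sat over (180,220). The arm has since moved off the mat, so I'll measure the placed box now.

```bash
python3 -c "
from h import *
green('top',.048,box=(180,310,200,290))
green('top',.004,.002,box=(190,310,200,290),kind='cork')
green('wrist',.026,.005,box=(80,320,200,430))
im,d=capture('wrist');cv2.imwrite('pics/w3.png',im[...,::-1])
plan((605,-3.5,60,-6),(605,-3.5,4,-6))
"
```

```text
green 132 z 0.0674 depth (array([391. , 123.7]), array([272.5,  57.7]), 52.6) ray (array([450.2, 187.3]), array([100.9,  25.2]), 19.1)
cork 47 z 0.0404 depth (array([381.1, 129.8]), array([123.1,  24.2]), 79.0) ray (array([393.2, 184. ]), array([26. , 13.6]), -50.3)
green 564 z 0.027 depth (array([619.6, -33.1]), array([132.1,  28.8]), 6.7) ray (array([613.1, -34. ]), array([121.7,   4. ]), -5.8)
(605, -3.5, 60, -6) t [  2.4   0.3 115.7] w [-0.01  0.01  0.11]
(605, -3.5, 4, -6) t [  2.4   0.3 171.7] w [-0.01  0.01  0.11]
now [602.6  -3.  175.7] hd -5.89 t 7.3 q [-0.09  0.05  1.8   0.    1.3   1.58]
```

View pics/w3.png

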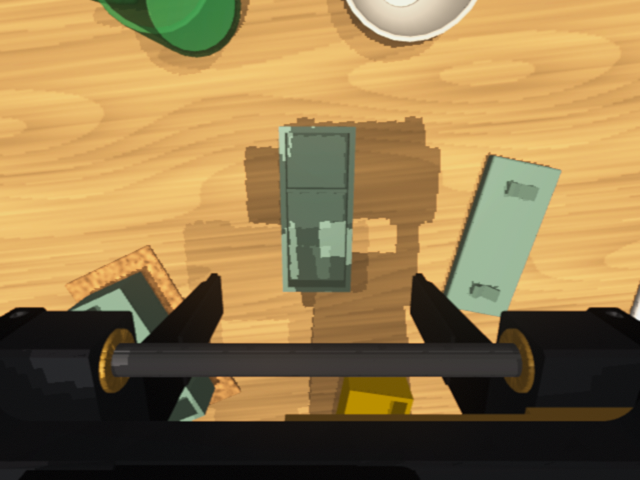

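The wrist view shows the shallow box, corners about (280,127), (355,126), (351,291) and (284,292). The lid is at the right, corners about (491,154), (561,171) and (500,316). I'll cast rays from these corners.

```bash
python3 -c "
from h import *
P=ray('wrist',[280,355,351,284],[127,126,291,292],.026);print(rect(P.astype(np.float32)),P.mean(0))
P=ray('wrist',[491,561,500,445],[154,171,316,297],.016);print(P.round(3),rect(P.astype(np.float32)))
"
```

```text
(array([608.2,  -4.2]), array([150.2,  63.4]), -5.5) [ 0.60824426 -0.00454281  0.026     ]
[[ 0.644 -0.161  0.016]
 [ 0.623 -0.223  0.016]
 [ 0.484 -0.175  0.016]
 [ 0.511 -0.12   0.016]] (array([ 564.3, -167.7]), array([147.1,  65.6]), -19.0)
```

{"name": "drive_tool", "arguments": {"deltas": [{"wx": 0,"wy": 0,"wz": 0,"tx": 0.004,"ty": 0.0,"tz": 0.04,"grip": 1},{"wx": 0,"wy": 0,"wz": 0,"tx": 0.004,"ty": 0.0,"tz": 0.08,"grip": 1},{"wx": 0,"wy": 0,"wz": 0,"tx": 0.004,"ty": 0.0,"tz": 0.12,"grip": 1},{"wx": 0,"wy": 0,"wz": 0,"tx": 0.004,"ty": 0.0,"tz": 0.145,"grip": 1},{"wx": 0,"wy": 0,"wz": 0,"tx": 0.004,"ty": 0.0,"tz": 0.16,"grip": 1},{"wx": 0,"wy": 0,"wz": 0,"tx": 0.004,"ty": 0.0,"tz": 0.17,"grip": 1},{"wx": 0,"wy": 0,"wz": 0,"tx": 0.004,"ty": 0.0,"tz": 0.17,"grip": 1}]}}

```text
t: 8.0
tcp_pos: [0.6067, -0.0042, 0.0051]
tool_rot: [-3.137, 0.163, 0.002]
force: [-0.4, 0.1, 0.1]
grip_width: 0.0953
finger_force: 0.0
```

{"name": "drive_tool", "arguments": {"deltas": [{"wx": 0,"wy": 0,"wz": 0,"tx": 0,"ty": 0,"tz": 0,"grip": 0.5},{"wx": 0,"wy": 0,"wz": 0,"tx": 0,"ty": 0,"tz": 0,"grip": 0.5},{"wx": 0,"wy": 0,"wz": 0,"tx": 0,"ty": 0,"tz": 0,"grip": 0.5},{"wx": 0,"wy": 0,"wz": 0,"tx": 0,"ty": 0,"tz": 0,"grip": 0.5},{"wx": 0,"wy": 0,"wz": 0,"tx": 0,"ty": 0,"tz": 0,"grip": 0.5},{"wx": 0,"wy": 0,"wz": 0,"tx": 0,"ty": 0,"tz": 0,"grip": 0.5}]}}

```text
t: 8.6
tcp_pos: [0.6076, -0.0045, 0.0064]
tool_rot: [-3.137, 0.164, -0.002]
force: [-0.9, 0.3, 3.2]
grip_width: 0.0639
finger_force: 25.0
```

```bash
python3 -c "
from h import *
plan((600,0,120,-6),(481.5,179,120,19))"
```

```text
(600, 0, 120, -6) t [  -7.9   -3.7 -113.6] w [-0.01 -0.06  0.01]
(481.5, 179, 120, 19) t [-144.5 -169.4 -113.7] w [  0.    -0.06 -24.99]
now [607.6  -4.5   6.4] hd -5.99 t 8.6 q [-0.1   0.24  1.89  0.    1.01  1.58]
```

{"name": "drive_tool", "arguments": {"deltas": [{"wx": 0,"wy": 0,"wz": 0,"tx": 0,"ty": 0,"tz": -0.03,"grip": 0.5},{"wx": 0,"wy": 0,"wz": 0,"tx": -0.015,"ty": -0.02,"tz": -0.065,"grip": 0.5},{"wx": 0,"wy": 0,"wz": -5,"tx": -0.04,"ty": -0.05,"tz": -0.09,"grip": 0.5},{"wx": 0,"wy": 0,"wz": -10,"tx": -0.065,"ty": -0.08,"tz": -0.11,"grip": 0.5},{"wx": 0,"wy": 0,"wz": -15,"tx": -0.095,"ty": -0.11,"tz": -0.114,"grip": 0.5},{"wx": 0,"wy": 0,"wz": -20,"tx": -0.12,"ty": -0.14,"tz": -0.114,"grip": 0.5},{"wx": 0,"wy": 0,"wz": -25,"tx": -0.144,"ty": -0.169,"tz": -0.114,"grip": 0.5},{"wx": 0,"wy": 0,"wz": -25,"tx": -0.144,"ty": -0.169,"tz": -0.114,"grip": 0.5}]}}

```text
t: 9.4
tcp_pos: [0.4788, 0.1811, 0.1189]
tool_rot: [-3.096, -0.527, 0.003]
force: [0.7, -0.6, -1.2]
grip_width: 0.0639
finger_force: 25.0
```

```bash
python3 -c "
from h import *
im,d=capture('wrist');cv2.imwrite('pics/w4.png',im[...,::-1])
M=camera_model('wrist');np.savez('pics/w4.npz',im=im,d=d,E=M['extrinsics'])
plan((481.5,179,50,19))"
```

```text
(481.5, 179, 50, 19) t [ 1.1  1.1 69.1] w [0.01 0.04 0.19]
now [480.1 179.7 119.1] hd 19.19 t 9.45 q [ 0.25 -0.1   2.04 -0.    1.2   1.49]
```

View pics/w4.png

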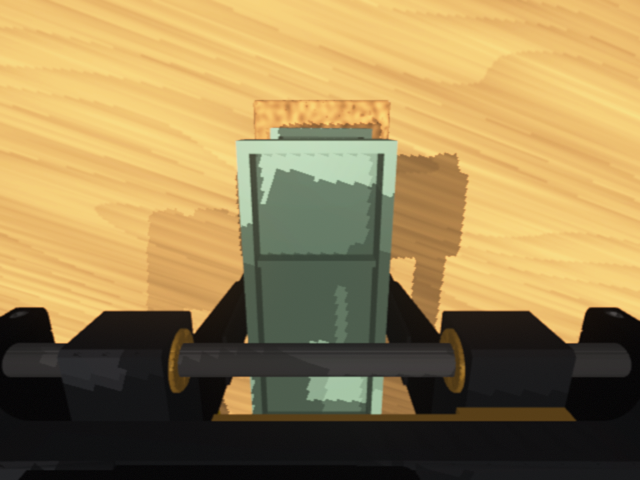

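The held shallow box's front edge is at row 140 (cols 238–396). Behind it are the deep box's front edge at row ~128 (cols 270–372) and the mat's at row 100 (cols 254–389).

```bash
python3 -c "
from h import *
s=sense();r=R.from_rotvec(s['tool_rot']);p=s['tcp_pos']
for n,u,v,z,h in [('sh',[238,396],[140,140],.139,75),('deep',[270,372],[128,128],.048,75),('mat',[254,389],[100,100],.004,95)]:
    q=r.inv().apply(ray('wrist',u,v,z)-p)*1000;print(n,'edges',q.round(1).tolist(),'ctr',(q.mean(0)[:2]-[h,0]).round(1))
# held deep box, seen in w2 at tcp z 92, origin 13 below
q=r.inv().apply(ray('wrist',[232,403],[139,139],p[2]-.0125+.044)-p)*1000;print('deep held',q.round(1).tolist())
"
```

```text
sh edges [[75.9, -31.0, -19.9], [76.0, 31.2, -19.9]] ctr [1.  0.1]
deep edges [[79.9, -29.2, 71.1], [80.0, 34.7, 71.1]] ctr [4.9 2.8]
mat edges [[99.1, -45.4, 115.1], [99.2, 52.5, 115.1]] ctr [4.1 3.6]
deep held [[76.7, -30.8, -31.6], [76.8, 31.3, -31.6]]
```

{"name": "drive_tool", "arguments": {"deltas": [{"wx": 0,"wy": 0,"wz": 0,"tx": 0.003,"ty": 0.0015,"tz": 0.02,"grip": 0.5},{"wx": 0,"wy": 0,"wz": 0,"tx": 0.003,"ty": 0.0015,"tz": 0.04,"grip": 0.5},{"wx": 0,"wy": 0,"wz": 0,"tx": 0.003,"ty": 0.0015,"tz": 0.052,"grip": 0.5},{"wx": 0,"wy": 0,"wz": 0,"tx": 0.003,"ty": 0.0015,"tz": 0.058,"grip": 0.5},{"wx": 0,"wy": 0,"wz": 0,"tx": 0.003,"ty": 0.0015,"tz": 0.058,"grip": 0.5},{"wx": 0,"wy": 0,"wz": 0,"tx": 0.003,"ty": 0.0015,"tz": 0.058,"grip": 0.5}]}}

```text
t: 10.05
tcp_pos: [0.4855, 0.1779, 0.0622]
tool_rot: [-3.099, -0.518, -0.001]
force: [0.3, 0.2, -1.4]
grip_width: 0.0638
finger_force: 25.0
```

```bash
python3 -c "
from h import *
im,d=capture('wrist');cv2.imwrite('pics/w5.png',cv2.resize(im[80:240,200:440,::-1],None,fx=3,fy=3,interpolation=0))
print(sense()['force']);plan((481.5,179,50,19))"
```

```text
[ 0.34967414 -0.66510611 -0.65366845]
(481.5, 179, 50, 19) t [-3.7 -2.2 12.6] w [ 0.01 -0.09 -0.  ]
now [485.7 178.1  62.6] hd 19.0 t 10.1 q [ 0.25 -0.02  2.07 -0.    1.09  1.49]
```

View pics/w5.png

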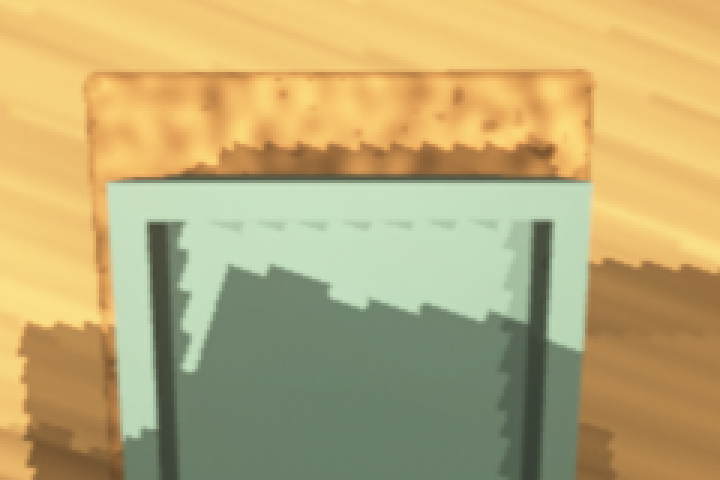

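The crop shows the shallow box's front edge at full-picture row 141 (cols 236–397). Just beyond it is the deep box's edge at row ~139, with the mat edge at row 104 (cols 229–397).

```bash
python3 -c "
from h import *
s=sense();r=R.from_rotvec(s['tool_rot']);p=s['tcp_pos']
for n,u,v,z,h in [('sh',[236,397],[141,141],.0826,75),('deep',[252,392],[139,139],.048,75),('mat',[229,397],[104,104],.004,95)]:
    q=r.inv().apply(ray('wrist',u,v,z)-p)*1000;print(n,'edges',q.round(1).tolist(),'ctr',(q.mean(0)[:2]-[h,0]).round(1))
print(p)
im,d=capture('wrist');W=cloud('wrist',d);
for c in (300,330): print([(v,*(im[v,c]),W[v,c,2].round(3)) for v in range(134,146)])
"
```

```text
sh edges [[75.6, -31.9, -19.9], [75.6, 31.6, -19.9]] ctr [ 0.6 -0.1]
deep edges [[75.2, -31.3, 14.7], [75.2, 36.5, 14.7]] ctr [0.2 2.6]
mat edges [[93.4, -51.2, 58.7], [93.5, 46.9, 58.7]] ctr [-1.5 -2.1]
[0.48570893 0.1781007  0.06257005]
[(134, np.uint8(154), np.uint8(108), np.uint8(61), np.float64(0.003)), (135, np.uint8(150), np.uint8(105), np.uint8(59), np.float64(0.005)), (136, np.uint8(150), np.uint8(104), np.uint8(58), np.float64(0.005)), (137, np.uint8(147), np.uint8(103), np.uint8(58), np.float64(0.003)), (138, np.uint8(127), np.uint8(98), np.uint8(62), np.float64(0.005)), (139, np.uint8(94), np.uint8(94), np.uint8(72), np.float64(0.068)), (140, np.uint8(128), np.uint8(147), np.uint8(122), np.float64(0.08)), (141, np.uint8(191), np.uint8(215), np.uint8(185), np.float64(0.083)), (142, np.uint8(203), np.uint8(226), np.uint8(197), np.float64(0.084)), (143, np.uint8(200), np.uint8(225), np.uint8(194), np.float64(0.083)), (144, np.uint8(201), np.uint8(225), np.uint8(195), np.float64(0.082)), (145, np.uint8(201), np.uint8(225), np.uint8(194), np.float64(0.082))]
[(134, np.uint8(197), np.uint8(139), np.uint8(77), np.float64(0.005)), (135, np.uint8(200), np.uint8(142), np.uint8(78), np.float64(0.004)), (136, np.uint8(202), np.uint8(143), np.uint8(79), np.float64(0.005)), (137, np.uint8(198), np.uint8(141), np.uint8(79), np.float64(0.004)), (138, np.uint8(164), np.uint8(121), np.uint8(73), np.float64(0.004)), (139, np.uint8(105), np.uint8(99), np.uint8(75), np.float64(0.07)), (140, np.uint8(125), np.uint8(146), np.uint8(120), np.float64(0.081)), (141, np.uint8(189), np.uint8(214), np.uint8(183), np.float64(0.083)), (142, np.uint8(200), np.uint8(225), np.uint8(195), np.float64(0.081)), (143, np.uint8(200), np.uint8(225), np.uint8(194), np.float64(0.082)), (144, np.uint8(199), np.uint8(224), np.uint8(193), np.float64(0.083)), (145, np.uint8(199), np.uint8(224), np.uint8(193), np.float64(0.083))]
```

{"name": "drive_tool", "arguments": {"deltas": [{"wx": 0,"wy": 0,"wz": 0,"tx": -0.0013,"ty": -0.0024,"tz": 0,"grip": 0.5},{"wx": 0,"wy": 0,"wz": 0,"tx": -0.0013,"ty": -0.0024,"tz": 0,"grip": 0.5},{"wx": 0,"wy": 0,"wz": 0,"tx": -0.0013,"ty": -0.0024,"tz": 0.004,"grip": 0.5},{"wx": 0,"wy": 0,"wz": 0,"tx": -0.0013,"ty": -0.0024,"tz": 0.008,"grip": 0.5},{"wx": 0,"wy": 0,"wz": 0,"tx": -0.0013,"ty": -0.0024,"tz": 0.011,"grip": 0.5},{"wx": 0,"wy": 0,"wz": 0,"tx": -0.0013,"ty": -0.0024,"tz": 0.0125,"grip": 0.5},{"wx": 0,"wy": 0,"wz": 0,"tx": -0.0013,"ty": -0.0024,"tz": 0.0125,"grip": 0.5},{"wx": 0,"wy": 0,"wz": 0,"tx": -0.0013,"ty": -0.0024,"tz": 0.0125,"grip": 0.5}]}}

```text
t: 10.95
tcp_pos: [0.4827, 0.18, 0.0503]
tool_rot: [3.098, 0.519, -0.002]
force: [-5.8, -1.1, 7.7]
grip_width: 0.0644
finger_force: 25.0
```

```bash
python3 -c "
from h import *
print(sense()['force']);plan((482.5,180,50,19))"
```

```text
[-5.78671582 -1.13066179  7.70878663]
(482.5, 180, 50, 19) t [-0.2 -0.1  0.3] w [-0.01  0.07  0.02]
now [482.7 180.   50.3] hd 19.02 t 10.95 q [ 0.25 -0.01  2.08 -0.    1.07  1.49]
```

{"name": "drive_tool", "arguments": {"deltas": [{"wx": 0,"wy": 0,"wz": 0,"tx": 0,"ty": 0,"tz": 0,"grip": 1},{"wx": 0,"wy": 0,"wz": 0,"tx": 0,"ty": 0,"tz": 0,"grip": 1},{"wx": 0,"wy": 0,"wz": 0,"tx": 0,"ty": 0,"tz": 0,"grip": 1},{"wx": 0,"wy": 0,"wz": 0,"tx": 0,"ty": 0,"tz": 0,"grip": 1},{"wx": 0,"wy": 0,"wz": 0,"tx": 0,"ty": 0,"tz": -0.04,"grip": 1},{"wx": 0,"wy": 0,"wz": 0,"tx": 0,"ty": 0,"tz": -0.08,"grip": 1},{"wx": 0,"wy": 0,"wz": 0,"tx": 0,"ty": 0,"tz": -0.13,"grip": 1},{"wx": 0,"wy": 0,"wz": 0,"tx": 0,"ty": 0,"tz": -0.13,"grip": 1}]}}

```text
t: 11.75
tcp_pos: [0.4875, 0.1812, 0.1878]
tool_rot: [-3.097, -0.519, -0.023]
force: [-0.0, 0.5, 1.4]
grip_width: 0.0951
finger_force: 0.0
```

{"name": "drive_tool", "arguments": {"deltas": [{"wx": 0,"wy": 0,"wz": 8,"tx": -0.01,"ty": 0.05,"tz": 0,"grip": 1},{"wx": 0,"wy": 0,"wz": 16,"tx": -0.02,"ty": 0.1,"tz": 0,"grip": 1},{"wx": 0,"wy": 0,"wz": 24,"tx": -0.025,"ty": 0.15,"tz": 0,"grip": 1},{"wx": 0,"wy": 0,"wz": 32,"tx": -0.03,"ty": 0.2,"tz": 0,"grip": 1},{"wx": 0,"wy": 0,"wz": 36.5,"tx": -0.035,"ty": 0.25,"tz": 0,"grip": 1},{"wx": 0,"wy": 0,"wz": 36.5,"tx": -0.04,"ty": 0.3,"tz": 0,"grip": 1},{"wx": 0,"wy": 0,"wz": 36.5,"tx": -0.04,"ty": 0.35,"tz": 0,"grip": 1},{"wx": 0,"wy": 0,"wz": 36.5,"tx": -0.04,"ty": 0.355,"tz": 0,"grip": 1}]}}

```text
t: 12.55
tcp_pos: [0.5613, -0.1732, 0.1785]
tool_rot: [3.103, -0.485, 0.0]
force: [-0.2, 0.1, -0.4]
grip_width: 0.0948
finger_force: 0.0
```

{"name": "drive_tool", "arguments": {"deltas": [{"wx": 0,"wy": 0,"wz": 0,"tx": 0,"ty": 0,"tz": 0,"grip": 1},{"wx": 0,"wy": 0,"wz": 0,"tx": 0,"ty": 0,"tz": 0,"grip": 1},{"wx": 0,"wy": 0,"wz": 0,"tx": 0,"ty": 0,"tz": 0,"grip": 1}]}}

```text
t: 12.85
tcp_pos: [0.5604, -0.1671, 0.1789]
tool_rot: [-3.105, 0.475, 0.001]
force: [-0.1, 0.5, 0.3]
grip_width: 0.0955
finger_force: 0.0
```

```bash
python3 -c "
from h import *
plan((561.5,-169.5,160,-17.7),(561.5,-169.5,4,-17.7))
a,_=capture('wrist');b,_=capture('top');c,_=capture('side')
cv2.imwrite('pics/s5.png',np.hstack([cv2.resize(b[180:310,190:300,::-1],(330,390)),cv2.resize(c[250:380,230:390,::-1],(468,390))]))
cv2.imwrite('pics/w6.png',a[...,::-1])
"
```

```text
(561.5, -169.5, 160, -17.7) t [ 1.8  2.  18.9] w [-0.02  0.03  0.32]
(561.5, -169.5, 4, -17.7) t [  1.9   2.  174.9] w [-0.02  0.03  0.32]
now [ 560.4 -167.1  178.9] hd -17.38 t 12.85 q [-0.38  0.01  1.83  0.    1.3   1.49]
```

View pics/s5.png

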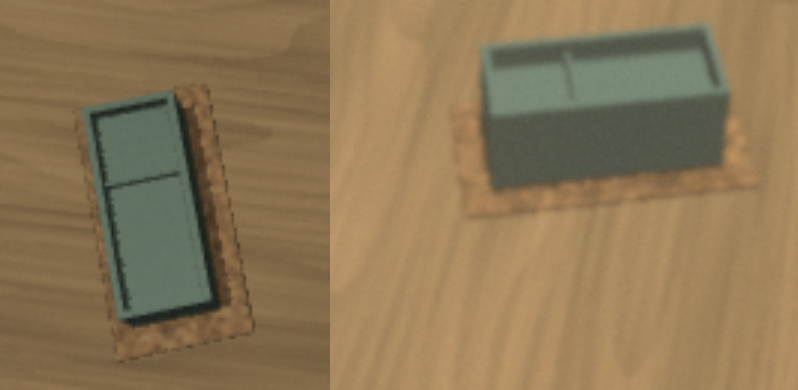

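View pics/w6.png

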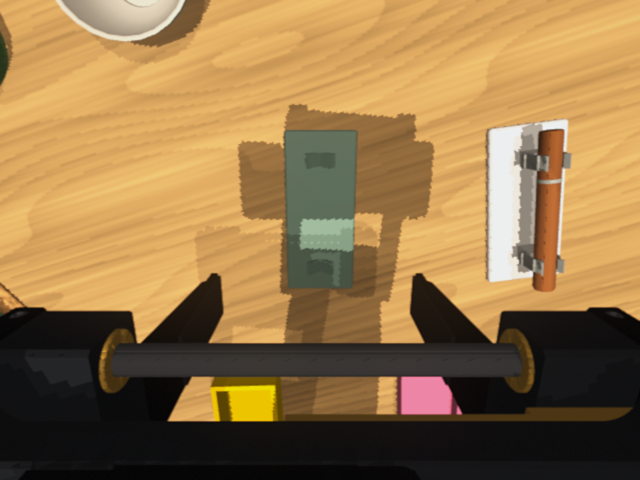

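The stack is seated: no gap in the side crop, and central and parallel to the mat in the top crop. In the wrist view the lid's corners are (285,130), (357,130), (353,288) and (288,288). The case runs from (551,130) to (544,290).

```bash
python3 -c "
from h import *
P=ray('wrist',[285,357,353,288],[130,130,288,288],.016);print(rect(P.astype(np.float32)),P.mean(0))
P=ray('wrist',[551,544],[130,290],.042);print(P.round(4),P.mean(0),np.degrees(np.arctan2(*(P[0]-P[1])[1::-1])),np.linalg.norm(P[0]-P[1]))
green('top',.070,.006,box=(180,310,190,300))
green('top',.004,.002,box=(200,310,200,290),kind='cork')
f=np.load('pics/top0.npz');W=cloud('top',f['d']);h=cv2.cvtColor(f['im'],cv2.COLOR_RGB2HSV)
k=(h[...,0]<20)&(h[...,1]>90)&(W[...,2]>.025)&(W[...,2]<.06);k[:225]=0;k[315:]=0;k[:,:465]=0;k[:,515:]=0
v,u=np.nonzero(k);print(k.sum(),rect(ray('top',u,v,.042)),rect(W[k]),np.median(W[k],0))
plan((561.5,-169.5,4,-17.7))
"
```

```text
(array([ 562.2, -172.2]), array([149.3,  63.9]), -17.3) [ 0.56219542 -0.17216659  0.016     ]
[[ 0.5791 -0.3697  0.042 ]
 [ 0.4401 -0.3464  0.042 ]] [ 0.50959111 -0.35807088  0.042     ] -9.51014685645548 0.14095966166710525
green 341 z 0.067 depth (array([401.8, 121. ]), array([266.8,  97.1]), 40.1) ray (array([460.5, 170.5]), array([110.8,  63.7]), 19.0)
cork 95 z 0.0134 depth (array([379.8,  72.9]), array([175.8,  32.8]), 67.6) ray (array([405.7, 132.4]), array([44.4, 18.5]), -74.0)
500 (array([ 509. , -356.8]), array([141.2,  18. ]), -10.3) (array([ 508.4, -356. ]), array([139.8,  17.7]), -11.2) [ 0.50615496 -0.35521102  0.04613067]
(561.5, -169.5, 4, -17.7) t [  1.2   1.4 175.3] w [-0.   -0.02  0.29]
now [ 560.7 -167.8  179.3] hd -17.41 t 13.1 q [-0.38  0.01  1.83  0.    1.3   1.49]
```

{"name": "drive_tool", "arguments": {"deltas": [{"wx": 0,"wy": 0,"wz": 0,"tx": 0.002,"ty": 0.003,"tz": 0.04,"grip": 1},{"wx": 0,"wy": 0,"wz": 0,"tx": 0.002,"ty": 0.003,"tz": 0.08,"grip": 1},{"wx": 0,"wy": 0,"wz": 0,"tx": 0.002,"ty": 0.003,"tz": 0.12,"grip": 1},{"wx": 0,"wy": 0,"wz": 0,"tx": 0.002,"ty": 0.003,"tz": 0.15,"grip": 1},{"wx": 0,"wy": 0,"wz": 0,"tx": 0.002,"ty": 0.003,"tz": 0.165,"grip": 1},{"wx": 0,"wy": 0,"wz": 0,"tx": 0.002,"ty": 0.003,"tz": 0.175,"grip": 1},{"wx": 0,"wy": 0,"wz": 0,"tx": 0.002,"ty": 0.003,"tz": 0.175,"grip": 1},{"wx": 0,"wy": 0,"wz": 0,"tx": 0.002,"ty": 0.003,"tz": 0.175,"grip": 1}]}}

```text
t: 13.9
tcp_pos: [0.563, -0.1726, 0.0058]
tool_rot: [3.105, -0.477, 0.004]
force: [-0.1, 0.4, 0.0]
grip_width: 0.0948
finger_force: 0.0
```

{"name": "drive_tool", "arguments": {"deltas": [{"wx": 0,"wy": 0,"wz": 0,"tx": 0,"ty": 0,"tz": 0,"grip": 0.5},{"wx": 0,"wy": 0,"wz": 0,"tx": 0,"ty": 0,"tz": 0,"grip": 0.5},{"wx": 0,"wy": 0,"wz": 0,"tx": 0,"ty": 0,"tz": 0,"grip": 0.5},{"wx": 0,"wy": 0,"wz": 0,"tx": 0,"ty": 0,"tz": 0,"grip": 0.5},{"wx": 0,"wy": 0,"wz": 0,"tx": 0,"ty": 0,"tz": 0,"grip": 0.5},{"wx": 0,"wy": 0,"wz": 0,"tx": 0,"ty": 0,"tz": 0,"grip": 0.5}]}}

```text
t: 14.5
tcp_pos: [0.5619, -0.1722, 0.0045]
tool_rot: [-3.105, 0.477, -0.0]
force: [0.1, 0.6, 0.5]
grip_width: 0.0638
finger_force: 25.0
```

```bash
python3 -c "
from h import *
plan((561,-170,140,-17.3),(483,180,140,19))"
```

```text
(561, -170, 140, -17.3) t [  -1.5   -1.8 -135.5] w [-0.   -0.02 -0.18]
(483, 180, 140, 19) t [-181.  -312.2 -135.6] w [ 0.000e+00 -2.000e-02 -3.648e+01]
now [ 561.9 -172.2    4.5] hd -17.48 t 14.5 q [-0.39  0.21  1.94  0.    1.    1.49]
```

{"name": "drive_tool", "arguments": {"deltas": [{"wx": 0,"wy": 0,"wz": 0,"tx": 0,"ty": 0,"tz": -0.03,"grip": 0.5},{"wx": 0,"wy": 0,"wz": 0,"tx": 0,"ty": 0,"tz": -0.07,"grip": 0.5},{"wx": 0,"wy": 0,"wz": 0,"tx": -0.01,"ty": -0.02,"tz": -0.11,"grip": 0.5},{"wx": 0,"wy": 0,"wz": -5,"tx": -0.03,"ty": -0.05,"tz": -0.135,"grip": 0.5},{"wx": 0,"wy": 0,"wz": -10,"tx": -0.05,"ty": -0.085,"tz": -0.135,"grip": 0.5},{"wx": 0,"wy": 0,"wz": -15,"tx": -0.07,"ty": -0.12,"tz": -0.135,"grip": 0.5},{"wx": 0,"wy": 0,"wz": -20,"tx": -0.09,"ty": -0.155,"tz": -0.135,"grip": 0.5},{"wx": 0,"wy": 0,"wz": -20,"tx": -0.09,"ty": -0.155,"tz": -0.135,"grip": 0.5}]}}

```text
t: 15.3
tcp_pos: [0.521, 0.0062, 0.1386]
tool_rot: [-3.139, -0.078, 0.002]
force: [0.1, -0.9, -0.3]
grip_width: 0.064
finger_force: 25.0
```

```bash
python3 -c "
from h import *
plan((483,180,140,19))"
```

```text
(483, 180, 140, 19) t [ -29.3 -175.5   -1.1] w [ -0.08   0.05 -16.15]
now [521.    6.2 138.6] hd 2.85 t 15.3 q [-0.09 -0.1   2.01  0.    1.24  1.43]
```

{"name": "drive_tool", "arguments": {"deltas": [{"wx": 0,"wy": 0,"wz": -5,"tx": -0.007,"ty": -0.035,"tz": 0,"grip": 0.5},{"wx": 0,"wy": 0,"wz": -10,"tx": -0.014,"ty": -0.075,"tz": 0,"grip": 0.5},{"wx": 0,"wy": 0,"wz": -16.4,"tx": -0.021,"ty": -0.115,"tz": 0,"grip": 0.5},{"wx": 0,"wy": 0,"wz": -16.4,"tx": -0.026,"ty": -0.15,"tz": 0,"grip": 0.5},{"wx": 0,"wy": 0,"wz": -16.4,"tx": -0.029,"ty": -0.175,"tz": 0,"grip": 0.5},{"wx": 0,"wy": 0,"wz": -16.4,"tx": -0.029,"ty": -0.175,"tz": 0,"grip": 0.5},{"wx": 0,"wy": 0,"wz": -16.4,"tx": -0.029,"ty": -0.175,"tz": 0,"grip": 0.5},{"wx": 0,"wy": 0,"wz": -16.4,"tx": -0.029,"ty": -0.175,"tz": 0,"grip": 0.5}]}}

```text
t: 16.1
tcp_pos: [0.486, 0.1751, 0.1389]
tool_rot: [3.099, 0.514, -0.001]
force: [0.4, -0.7, -0.6]
grip_width: 0.0636
finger_force: 25.0
```

{"name": "drive_tool", "arguments": {"deltas": [{"wx": 0,"wy": 0,"wz": 0,"tx": 0,"ty": 0,"tz": 0,"grip": 0.5},{"wx": 0,"wy": 0,"wz": 0,"tx": 0,"ty": 0,"tz": 0,"grip": 0.5}]}}

```text
t: 16.3
tcp_pos: [0.486, 0.1753, 0.1391]
tool_rot: [3.099, 0.514, -0.0]
force: [0.4, -0.5, -0.8]
grip_width: 0.0634
finger_force: 25.0
```

```bash
python3 -c "
from h import *
a,_=capture('wrist');cv2.imwrite('pics/w7.png',a[...,::-1])
plan((483,180,70.5,19))"
```

```text
(483, 180, 70.5, 19) t [-1.4 -5.3 68.7] w [ 0.   -0.   -0.16]
now [486.  175.5 139.2] hd 18.84 t 16.35 q [ 0.24 -0.11  2.02 -0.    1.24  1.48]
```

View pics/w7.png

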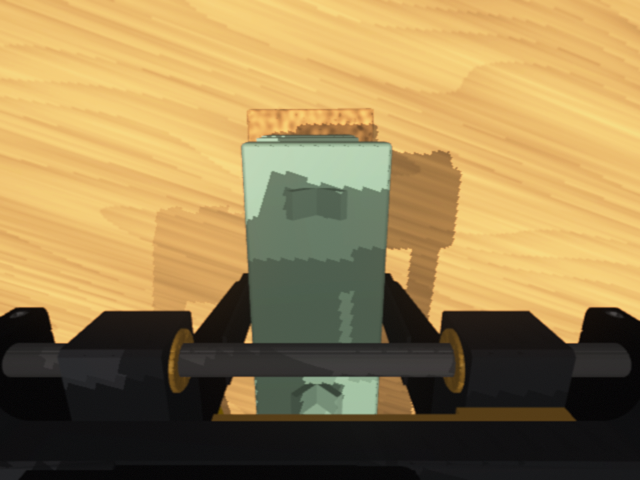

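The held lid's front edge is at row 143 (cols 242–391). Beyond it are the stack rim at row ~136 (cols 256–358) and the mat edge at row 109 (cols 247–374).

```bash
python3 -c "
from h import *
s=sense();r=R.from_rotvec(s['tool_rot']);p=s['tcp_pos']
for n,u,v,z,h in [('lid',[242,391],[143,143],p[2]+.0115,75),('stack',[256,358],[136,136],.070,75),('mat',[247,374],[109,109],.004,95)]:
    q=r.inv().apply(ray('wrist',u,v,z)-p)*1000;print(n,'edges',q.round(1).tolist(),'ctr',(q.mean(0)[:2]-[h,0]).round(1))
"
```

```text
lid edges [[74.4, -31.2, -11.5], [74.5, 30.9, -11.5]] ctr [-0.6 -0.1]
stack edges [[75.1, -37.9, 69.2], [75.2, 25.9, 69.2]] ctr [ 0.1 -6. ]
mat edges [[93.7, -54.4, 135.2], [93.8, 44.9, 135.2]] ctr [-1.2 -4.7]
```

{"name": "drive_tool", "arguments": {"deltas": [{"wx": 0,"wy": 0,"wz": 0,"tx": 0,"ty": -0.0055,"tz": 0.02,"grip": 0.5},{"wx": 0,"wy": 0,"wz": 0,"tx": 0,"ty": -0.0055,"tz": 0.045,"grip": 0.5},{"wx": 0,"wy": 0,"wz": 0,"tx": 0,"ty": -0.0055,"tz": 0.055,"grip": 0.5},{"wx": 0,"wy": 0,"wz": 0,"tx": 0,"ty": -0.0055,"tz": 0.06,"grip": 0.5},{"wx": 0,"wy": 0,"wz": 0,"tx": 0,"ty": -0.0055,"tz": 0.064,"grip": 0.5},{"wx": 0,"wy": 0,"wz": 0,"tx": 0,"ty": -0.0055,"tz": 0.068,"grip": 0.5},{"wx": 0,"wy": 0,"wz": 0,"tx": 0,"ty": -0.0055,"tz": 0.069,"grip": 0.5},{"wx": 0,"wy": 0,"wz": 0,"tx": 0,"ty": -0.0055,"tz": 0.069,"grip": 0.5}]}}

```text
t: 17.15
tcp_pos: [0.4844, 0.1815, 0.0707]
tool_rot: [-3.099, -0.516, -0.001]
force: [0.6, -1.0, -0.8]
grip_width: 0.0641
finger_force: 25.0
```

```bash
python3 -c "
from h import *
print(sense()['force'])
plan((483,180,70.5,19))"
```

```text
[ 0.56634141 -0.9894807  -0.82303433]
(483, 180, 70.5, 19) t [-1.8  1.   0.2] w [ 0.   -0.05 -0.09]
now [484.4 181.5  70.7] hd 18.91 t 17.15 q [ 0.25 -0.03  2.07  0.    1.11  1.5 ]
```

{"name": "drive_tool", "arguments": {"deltas": [{"wx": 0,"wy": 0,"wz": 0,"tx": -0.001,"ty": 0,"tz": 0.001,"grip": 0.5},{"wx": 0,"wy": 0,"wz": 0,"tx": -0.001,"ty": 0,"tz": 0.0015,"grip": 0.5},{"wx": 0,"wy": 0,"wz": 0,"tx": -0.001,"ty": 0,"tz": 0.0015,"grip": 0.5}]}}

```text
t: 17.45
tcp_pos: [0.4842, 0.1815, 0.0705]
tool_rot: [-3.099, -0.516, -0.004]
force: [-0.8, 0.4, 5.7]
grip_width: 0.0638
finger_force: 25.0
```

{"name": "drive_tool", "arguments": {"deltas": [{"wx": 0,"wy": 0,"wz": 0,"tx": 0,"ty": 0,"tz": 0,"grip": 1},{"wx": 0,"wy": 0,"wz": 0,"tx": 0,"ty": 0,"tz": 0,"grip": 1},{"wx": 0,"wy": 0,"wz": 0,"tx": 0,"ty": 0,"tz": 0,"grip": 1},{"wx": 0,"wy": 0,"wz": 0,"tx": 0,"ty": 0,"tz": 0,"grip": 1},{"wx": 0,"wy": 0,"wz": 0,"tx": 0,"ty": 0,"tz": -0.03,"grip": 1},{"wx": 0,"wy": 0,"wz": 0,"tx": 0,"ty": 0,"tz": -0.07,"grip": 1},{"wx": 0,"wy": 0,"wz": 0,"tx": 0,"ty": 0,"tz": -0.11,"grip": 1},{"wx": 0,"wy": 0,"wz": 0,"tx": 0,"ty": 0,"tz": -0.11,"grip": 1}]}}

```text
t: 18.25
tcp_pos: [0.4866, 0.182, 0.1854]
tool_rot: [-3.098, -0.516, -0.018]
force: [-0.1, 0.2, 0.1]
grip_width: 0.0948
finger_force: 0.0
```

```bash
python3 -c "
from h import *
a,d=capture('wrist');s=sense();a,d=capture('wrist');cv2.imwrite('pics/w8.png',a[...,::-1]);np.savez('pics/w8.npz',d=d)
plan((508.8,-357.3,180,-10))"
```

```text
(508.8, -357.3, 180, -10) t [-150.6  517.6   -0.6] w [-2.000e-02 -1.100e-01  2.891e+01]
now [483.5 181.2 179.6] hd 18.91 t 18.35 q [ 0.25 -0.15  1.98 -0.    1.31  1.5 ]
```

View pics/w8.png

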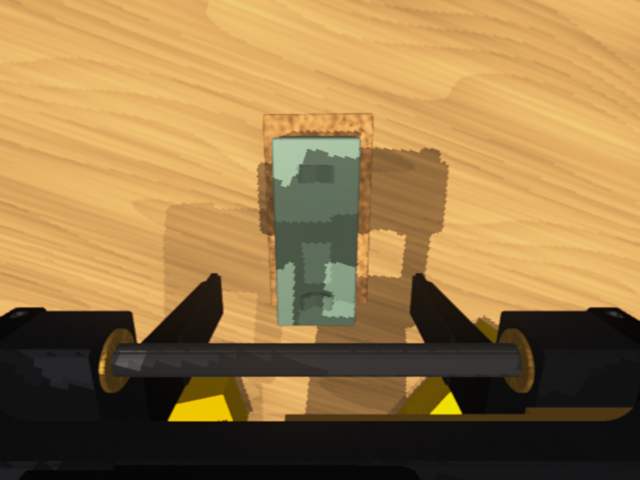

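The lid is seated: corners (272,137), (361,137), (355,325) and (277,325), with the saddles at (316,173) and (316,300).

```bash
python3 -c "
from h import *
P=ray('wrist',[272,361,355,277],[137,137,325,325],.082);print(rect(P.astype(np.float32)),P.mean(0))
plan((508.8,-357.3,180,-10))"
```

```text
(array([483.3, 181.5]), array([148. ,  63.6]), 19.0) [0.48338361 0.18129926 0.082     ]
(508.8, -357.3, 180, -10) t [-150.6  517.6   -0.6] w [-2.000e-02 -1.100e-01  2.891e+01]
now [483.5 181.2 179.6] hd 18.91 t 18.35 q [ 0.25 -0.15  1.98 -0.    1.31  1.5 ]
```

{"name": "drive_tool", "arguments": {"deltas": [{"wx": 0,"wy": 0,"wz": 6,"tx": -0.01,"ty": 0.048,"tz": 0,"grip": 1},{"wx": 0,"wy": 0,"wz": 12,"tx": -0.02,"ty": 0.096,"tz": 0,"grip": 1},{"wx": 0,"wy": 0,"wz": 18,"tx": -0.03,"ty": 0.144,"tz": 0,"grip": 1},{"wx": 0,"wy": 0,"wz": 24,"tx": -0.045,"ty": 0.192,"tz": 0,"grip": 1},{"wx": 0,"wy": 0,"wz": 28.9,"tx": -0.06,"ty": 0.24,"tz": 0,"grip": 1},{"wx": 0,"wy": 0,"wz": 28.9,"tx": -0.075,"ty": 0.288,"tz": 0,"grip": 1},{"wx": 0,"wy": 0,"wz": 28.9,"tx": -0.09,"ty": 0.336,"tz": 0,"grip": 1},{"wx": 0,"wy": 0,"wz": 28.9,"tx": -0.105,"ty": 0.38,"tz": 0,"grip": 1}]}}

```text
t: 19.15
tcp_pos: [0.5053, -0.214, 0.176]
tool_rot: [-3.128, 0.274, 0.006]
force: [0.1, 0.3, -0.1]
grip_width: 0.0953
finger_force: 0.0
```

```bash
python3 -c "
from h import *
plan((508.8,-357.3,150,-10))"
```

```text
(508.8, -357.3, 150, -10) t [ 28.5 140.6  25.7] w [-0.08  0.22 -0.02]
now [ 505.3 -214.   176. ] hd -10.02 t 19.15 q [-0.5  -0.07  1.91  0.    1.3   1.25]
```

{"name": "drive_tool", "arguments": {"deltas": [{"wx": 0,"wy": 0,"wz": 0,"tx": 0.01,"ty": 0.045,"tz": 0.005,"grip": 1},{"wx": 0,"wy": 0,"wz": 0,"tx": 0.018,"ty": 0.09,"tz": 0.01,"grip": 1},{"wx": 0,"wy": 0,"wz": 0,"tx": 0.025,"ty": 0.125,"tz": 0.015,"grip": 1},{"wx": 0,"wy": 0,"wz": 0,"tx": 0.028,"ty": 0.14,"tz": 0.02,"grip": 1},{"wx": 0,"wy": 0,"wz": 0,"tx": 0.028,"ty": 0.14,"tz": 0.02,"grip": 1},{"wx": 0,"wy": 0,"wz": 0,"tx": 0.028,"ty": 0.14,"tz": 0.02,"grip": 1},{"wx": 0,"wy": 0,"wz": 0,"tx": 0.028,"ty": 0.14,"tz": 0.02,"grip": 1}]}}

```text
t: 19.85
tcp_pos: [0.5103, -0.3534, 0.1584]
tool_rot: [-3.129, 0.271, 0.001]
force: [0.3, 0.1, -0.1]
grip_width: 0.0956
finger_force: 0.0
```

```bash
python3 -c "
from h import *
a,d=capture('wrist');cv2.imwrite('pics/w9.png',a[...,::-1])
plan((508.8,-357.3,32,-10))"
```

```text
(508.8, -357.3, 32, -10) t [ -1.    4.  126.8] w [-0.02 -0.    0.12]
now [ 510.5 -353.5  158.8] hd -9.88 t 19.9 q [-0.69  0.1   1.77  0.    1.27  1.05]
```

View pics/w9.png

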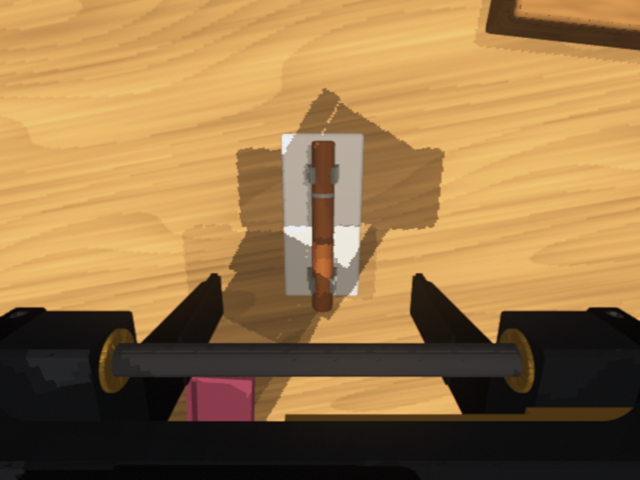

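The case runs from (322,141) to (322,311), parallel to the tool, with clips at rows 173 and 279.

```bash
python3 -c "
from h import *
s=sense();r=R.from_rotvec(s['tool_rot']);p=s['tcp_pos']
q=r.inv().apply(ray('wrist',[322,322],[141,311],.042)-p)*1000;print(q.round(1),q.mean(0))"
```

```text
[[ 70.2   4.1 116.8]
 [-72.    4.9 116.8]] [ -0.92881944   4.53737347 116.78301598]
```

{"name": "drive_tool", "arguments": {"deltas": [{"wx": 0,"wy": 0,"wz": 0,"tx": -0.001,"ty": 0.0045,"tz": 0.03,"grip": 1},{"wx": 0,"wy": 0,"wz": 0,"tx": -0.001,"ty": 0.0045,"tz": 0.065,"grip": 1},{"wx": 0,"wy": 0,"wz": 0,"tx": -0.001,"ty": 0.0045,"tz": 0.095,"grip": 1},{"wx": 0,"wy": 0,"wz": 0,"tx": -0.001,"ty": 0.0045,"tz": 0.115,"grip": 1},{"wx": 0,"wy": 0,"wz": 0,"tx": -0.001,"ty": 0.0045,"tz": 0.127,"grip": 1},{"wx": 0,"wy": 0,"wz": 0,"tx": -0.001,"ty": 0.0045,"tz": 0.127,"grip": 1},{"wx": 0,"wy": 0,"wz": 0,"tx": -0.001,"ty": 0.0045,"tz": 0.127,"grip": 1}]}}

```text
t: 20.6
tcp_pos: [0.5093, -0.3594, 0.0329]
tool_rot: [3.129, -0.272, 0.002]
force: [0.6, -0.5, 0.7]
grip_width: 0.0952
finger_force: 0.0
```

{"name": "drive_tool", "arguments": {"grip_force": 45, "deltas": [{"wx": 0,"wy": 0,"wz": 0,"tx": 0,"ty": 0,"tz": 0,"grip": 0.1},{"wx": 0,"wy": 0,"wz": 0,"tx": 0,"ty": 0,"tz": 0,"grip": 0.1},{"wx": 0,"wy": 0,"wz": 0,"tx": 0,"ty": 0,"tz": 0,"grip": 0.1},{"wx": 0,"wy": 0,"wz": 0,"tx": 0,"ty": 0,"tz": 0,"grip": 0.1},{"wx": 0,"wy": 0,"wz": 0,"tx": 0,"ty": 0,"tz": 0,"grip": 0.1},{"wx": 0,"wy": 0,"wz": 0,"tx": 0,"ty": 0,"tz": 0,"grip": 0.1},{"wx": 0,"wy": 0,"wz": 0,"tx": 0,"ty": 0,"tz": 0,"grip": 0.1},{"wx": 0,"wy": 0,"wz": 0,"tx": 0,"ty": 0,"tz": 0,"grip": 0.1}]}}

```text
t: 21.4
tcp_pos: [0.5084, -0.3594, 0.0316]
tool_rot: [-3.13, 0.273, 0.0]
force: [0.1, -0.2, 0.1]
grip_width: 0.0365
finger_force: 0.0
```

{"name": "drive_tool", "arguments": {"deltas": [{"wx": 0,"wy": 0,"wz": 0,"tx": 0,"ty": 0,"tz": 0,"grip": 0.1},{"wx": 0,"wy": 0,"wz": 0,"tx": 0,"ty": 0,"tz": 0,"grip": 0.1}]}}

```text
t: 21.6
tcp_pos: [0.5085, -0.3594, 0.0316]
tool_rot: [-3.13, 0.273, 0.0]
force: [-0.3, 0.3, 0.5]
grip_width: 0.0207
finger_force: 0.4
```

{"name": "drive_tool", "arguments": {"deltas": [{"wx": 0,"wy": 0,"wz": 0,"tx": 0,"ty": 0,"tz": 0,"grip": 0.1},{"wx": 0,"wy": 0,"wz": 0,"tx": 0,"ty": 0,"tz": 0,"grip": 0.1},{"wx": 0,"wy": 0,"wz": 0,"tx": 0,"ty": 0,"tz": 0,"grip": 0.1},{"wx": 0,"wy": 0,"wz": 0,"tx": 0,"ty": 0,"tz": 0,"grip": 0.1}]}}

```text
t: 22.0
tcp_pos: [0.5085, -0.359, 0.0316]
tool_rot: [-3.129, 0.273, 0.0]
force: [-0.3, 2.5, 0.6]
grip_width: 0.017
finger_force: 45.0
```

```bash
python3 -c "
from h import *
s=sense();print(s['force'],s['ft_torque'],s['grip_width'],s['finger_force']);plan((509,-357,100,-10))"
```

```text
[-0.28704626  2.50531165  0.61512088] [ 0.56483362 -0.11395368 -0.02299259] 0.016969428328119523 44.999175667762756
(509, -357, 100, -10) t [  0.2  -2.1 -68.4] w [-0.05  0.01  0.01]
now [ 508.5 -359.    31.6] hd -9.99 t 22.0 q [-0.7   0.24  1.85  0.    1.06  1.04]
```

The 17 mm chord on an 18 mm case suggests the pads grip about 3 mm above its axis. I'll re-grip 4.5 mm lower.

{"name": "drive_tool", "arguments": {"deltas": [{"wx": 0,"wy": 0,"wz": 0,"tx": 0,"ty": 0,"tz": 0,"grip": 0.35},{"wx": 0,"wy": 0,"wz": 0,"tx": 0,"ty": 0,"tz": 0,"grip": 0.35},{"wx": 0,"wy": 0,"wz": 0,"tx": 0,"ty": -0.001,"tz": 0.0025,"grip": 0.35},{"wx": 0,"wy": 0,"wz": 0,"tx": 0,"ty": -0.001,"tz": 0.0045,"grip": 0.35},{"wx": 0,"wy": 0,"wz": 0,"tx": 0,"ty": -0.001,"tz": 0.0045,"grip": 0.35},{"wx": 0,"wy": 0,"wz": 0,"tx": 0,"ty": -0.001,"tz": 0.0045,"grip": 0.1},{"wx": 0,"wy": 0,"wz": 0,"tx": 0,"ty": -0.001,"tz": 0.0045,"grip": 0.1},{"wx": 0,"wy": 0,"wz": 0,"tx": 0,"ty": -0.001,"tz": 0.0045,"grip": 0.1}]}}

```text
t: 22.8
tcp_pos: [0.5087, -0.3585, 0.0273]
tool_rot: [3.13, -0.273, 0.0]
force: [-0.0, -0.7, -0.7]
grip_width: 0.0168
finger_force: 45.0
```

{"name": "drive_tool", "arguments": {"deltas": [{"wx": 0,"wy": 0,"wz": 0,"tx": 0,"ty": 0,"tz": 0,"grip": 0.1},{"wx": 0,"wy": 0,"wz": 0,"tx": 0,"ty": 0,"tz": 0,"grip": 0.1},{"wx": 0,"wy": 0,"wz": 0,"tx": 0,"ty": 0,"tz": 0,"grip": 0.1},{"wx": 0,"wy": 0,"wz": 0,"tx": 0,"ty": 0,"tz": 0,"grip": 0.1}]}}

```text
t: 23.2
tcp_pos: [0.5087, -0.3585, 0.0273]
tool_rot: [3.129, -0.273, 0.0]
force: [0.6, -0.3, 0.2]
grip_width: 0.0168
finger_force: 45.0
```

{"name": "drive_tool", "arguments": {"deltas": [{"wx": 0,"wy": 0,"wz": 0,"tx": 0,"ty": 0,"tz": -0.004,"grip": 0.1},{"wx": 0,"wy": 0,"wz": 0,"tx": 0,"ty": 0,"tz": -0.008,"grip": 0.1},{"wx": 0,"wy": 0,"wz": 0,"tx": 0,"ty": 0,"tz": -0.012,"grip": 0.1},{"wx": 0,"wy": 0,"wz": 0,"tx": 0,"ty": 0,"tz": -0.02,"grip": 0.1},{"wx": 0,"wy": 0,"wz": 0,"tx": 0,"ty": 0,"tz": -0.04,"grip": 0.1},{"wx": 0,"wy": 0,"wz": 0,"tx": 0,"ty": 0,"tz": -0.08,"grip": 0.1},{"wx": 0,"wy": 0,"wz": 0,"tx": 0,"ty": 0,"tz": -0.12,"grip": 0.1},{"wx": 0,"wy": 0,"wz": 0,"tx": 0,"ty": 0,"tz": -0.12,"grip": 0.1}]}}

```text
t: 24.0
tcp_pos: [0.5131, -0.3618, 0.158]
tool_rot: [3.12, -0.272, 0.022]
force: [1.7, -0.3, 0.8]
grip_width: 0.017
finger_force: 45.0
```

{"name": "drive_tool", "arguments": {"deltas": [{"wx": 0,"wy": 0,"wz": 0,"tx": 0,"ty": 0,"tz": 0,"grip": 0.1},{"wx": 0,"wy": 0,"wz": 0,"tx": 0,"ty": 0,"tz": 0,"grip": 0.1}]}}

```text
t: 24.2
tcp_pos: [0.5084, -0.3581, 0.147]
tool_rot: [-3.129, 0.273, 0.001]
force: [-1.1, -0.6, -0.9]
grip_width: 0.0169
finger_force: 45.0
```

```bash
python3 -c "
from h import *
a,d=capture('wrist');cv2.imwrite('pics/w10.png',a[...,::-1])
s=sense();print(s['grip_width'],s['force'],s['tcp_pos']);plan((490,0,150,10),(483.4,181.4,150,19))"
```

```text
0.016916829218240576 [-0.87231191  0.18079766 -0.47238887] [ 0.50800136 -0.35778703  0.1459788 ]
(490, 0, 150, 10) t [ -79.7 -349.3   -3.5] w [ -0.09   0.09 -19.98]
(483.4, 181.4, 150, 19) t [-117.7 -526.8   -3.2] w [ -0.09   0.09 -28.98]
now [ 508.  -357.8  146. ] hd -9.98 t 24.25 q [-0.7   0.11  1.78  0.    1.25  1.04]
```

View pics/w10.png

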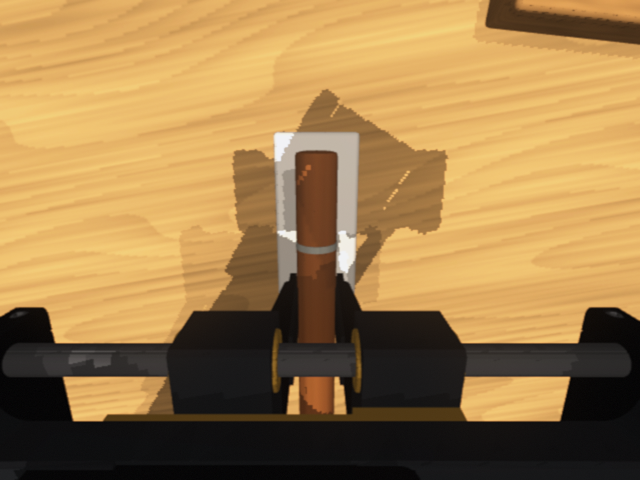

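The case is out and held straight, its front end at (316,152), over the empty holder.

{"name": "drive_tool", "arguments": {"deltas": [{"wx": 0,"wy": 0,"wz": -4,"tx": -0.008,"ty": -0.03,"tz": 0,"grip": 0.1},{"wx": 0,"wy": 0,"wz": -8,"tx": -0.018,"ty": -0.075,"tz": 0,"grip": 0.1},{"wx": 0,"wy": 0,"wz": -12,"tx": -0.029,"ty": -0.12,"tz": 0,"grip": 0.1},{"wx": 0,"wy": 0,"wz": -16,"tx": -0.04,"ty": -0.165,"tz": 0,"grip": 0.1},{"wx": 0,"wy": 0,"wz": -20,"tx": -0.05,"ty": -0.21,"tz": 0,"grip": 0.1},{"wx": 0,"wy": 0,"wz": -24,"tx": -0.06,"ty": -0.255,"tz": 0,"grip": 0.1},{"wx": 0,"wy": 0,"wz": -29,"tx": -0.07,"ty": -0.3,"tz": 0,"grip": 0.1},{"wx": 0,"wy": 0,"wz": -29,"tx": -0.08,"ty": -0.34,"tz": 0,"grip": 0.1}]}}

```text
t: 25.05
tcp_pos: [0.4873, -0.0075, 0.1455]
tool_rot: [-3.097, -0.521, 0.004]
force: [0.5, 0.5, -0.6]
grip_width: 0.0172
finger_force: 45.0
```

```bash
python3 -c "
from h import *
plan((483.4,181.4,145,19))"
```

```text
(483.4, 181.4, 145, 19) t [  58.2 -179.8    0.7] w [-0.09  0.14  0.11]
now [487.3  -7.5 145.5] hd 19.11 t 25.05 q [-0.13 -0.19  2.07  0.    1.26  1.11]
```

{"name": "drive_tool", "arguments": {"deltas": [{"wx": 0,"wy": 0,"wz": 0,"tx": 0.014,"ty": -0.04,"tz": 0,"grip": 0.1},{"wx": 0,"wy": 0,"wz": 0,"tx": 0.028,"ty": -0.085,"tz": 0,"grip": 0.1},{"wx": 0,"wy": 0,"wz": 0,"tx": 0.042,"ty": -0.13,"tz": 0,"grip": 0.1},{"wx": 0,"wy": 0,"wz": 0,"tx": 0.054,"ty": -0.16,"tz": 0,"grip": 0.1},{"wx": 0,"wy": 0,"wz": 0,"tx": 0.058,"ty": -0.175,"tz": 0,"grip": 0.1},{"wx": 0,"wy": 0,"wz": 0,"tx": 0.058,"ty": -0.175,"tz": 0,"grip": 0.1},{"wx": 0,"wy": 0,"wz": 0,"tx": 0.058,"ty": -0.175,"tz": 0,"grip": 0.1},{"wx": 0,"wy": 0,"wz": 0,"tx": 0.058,"ty": -0.175,"tz": 0,"grip": 0.1}]}}

```text
t: 25.85
tcp_pos: [0.4865, 0.1734, 0.1467]
tool_rot: [3.098, 0.516, -0.001]
force: [-0.4, 0.2, -0.9]
grip_width: 0.0166
finger_force: 45.0
```

{"name": "drive_tool", "arguments": {"deltas": [{"wx": 0,"wy": 0,"wz": 0,"tx": 0,"ty": 0,"tz": 0,"grip": 0.1},{"wx": 0,"wy": 0,"wz": 0,"tx": 0,"ty": 0,"tz": 0,"grip": 0.1}]}}

```text
t: 26.05
tcp_pos: [0.4868, 0.1737, 0.1472]
tool_rot: [3.099, 0.516, 0.0]
force: [0.3, -0.1, -0.7]
grip_width: 0.0167
finger_force: 45.0
```

```bash
python3 -c "
from h import *
plan((483.4,181.4,100,19))
s=sense();r=R.from_rotvec(s['tool_rot']);p=s['tcp_pos']
a,d=capture('wrist');h=cv2.cvtColor(a,cv2.COLOR_RGB2HSV);W=r.inv().apply((cloud('wrist',d).reshape(-1,3)-p)).reshape(480,640,3)*1000
b=np.zeros((480,640),bool);b[90:300,150:480]=1
k=b&(h[...,0]<14)&(h[...,1]>110)&(W[...,2]<20);v,u=np.nonzero(k)
print('case',k.sum(),u.min(),u.max(),v.min(),[(y,round(float(W[y][k[y]][:,0].mean()),1),round(float(u[v==y].mean()),1)) for y in range(v.min(),v.min()+100,16) if k[y].any()],np.unique(u[v==v.min()+25])[[0,-1]])
g=b&(h[...,0]>45)&(h[...,0]<100)&(h[...,1]>25)&(abs(W[...,2]-(p[2]*1000-82))<8);v,u=np.nonzero(g)
print('lid',g.sum(),v.min());
for y in range(v.min()+2,v.min()+40,6):
    x=u[v==y];q=r.inv().apply(ray('wrist',[x.min(),x.max()+1],[y,y],.082)-p)*1000;print(y,x.min(),x.max(),q[:,:2].round(1).tolist())
"
```

```text
(483.4, 181.4, 100, 19) t [-0.7 -8.4 47.2] w [ 0.   -0.   -0.08]
now [486.8 173.7 147.2] hd 18.92 t 26.05 q [ 0.24 -0.12  2.01 -0.    1.25  1.48]
case 5676 280 354 151 [(151, 71.4, 320.0), (167, 65.6, 316.0), (183, 59.1, 316.0), (199, 52.5, 315.5), (215, 45.8, 316.0), (231, 38.9, 316.0)] [296 336]
lid 8240 137
139 253 353 [[73.5, -39.4], [73.6, 22.9]]
145 253 353 [[69.9, -39.6], [70.0, 23.0]]
151 253 353 [[66.3, -39.7], [66.3, 23.1]]
157 254 352 [[62.6, -39.3], [62.7, 22.6]]
163 254 352 [[58.9, -39.5], [59.0, 22.7]]
169 254 352 [[55.2, -39.6], [55.3, 22.8]]
175 254 351 [[51.4, -39.8], [51.5, 22.3]]
```

{"name": "drive_tool", "arguments": {"deltas": [{"wx": 0,"wy": 0,"wz": 0,"tx": -0.001,"ty": -0.0084,"tz": 0.015,"grip": 0.1},{"wx": 0,"wy": 0,"wz": 0,"tx": -0.001,"ty": -0.0084,"tz": 0.03,"grip": 0.1},{"wx": 0,"wy": 0,"wz": 0,"tx": -0.001,"ty": -0.0084,"tz": 0.04,"grip": 0.1},{"wx": 0,"wy": 0,"wz": 0,"tx": -0.001,"ty": -0.0084,"tz": 0.044,"grip": 0.1},{"wx": 0,"wy": 0,"wz": 0,"tx": -0.001,"ty": -0.0084,"tz": 0.044,"grip": 0.1},{"wx": 0,"wy": 0,"wz": 0,"tx": -0.001,"ty": -0.0084,"tz": 0.044,"grip": 0.1},{"wx": 0,"wy": 0,"wz": 0,"tx": -0.001,"ty": -0.0084,"tz": 0.044,"grip": 0.1}]}}

```text
t: 26.8
tcp_pos: [0.4835, 0.1824, 0.1039]
tool_rot: [-3.098, -0.519, -0.002]
force: [0.5, 0.6, -0.7]
grip_width: 0.0172
finger_force: 45.0
```

```bash
python3 -c "
from h import *
plan((483.4,181.4,84,19))
s=sense();r=R.from_rotvec(s['tool_rot']);p=s['tcp_pos']
a,d=capture('wrist');h=cv2.cvtColor(a,cv2.COLOR_RGB2HSV);W=r.inv().apply((cloud('wrist',d).reshape(-1,3)-p)).reshape(480,640,3)*1000
b=np.zeros((480,640),bool);b[90:300,150:480]=1
g=b&(h[...,0]>45)&(h[...,0]<100)&(h[...,1]>25)&(abs(W[...,2]-(p[2]*1000-82))<6);v,u=np.nonzero(g)
print('lid',g.sum(),v.min());
for y in range(v.min()+2,v.min()+40,8):
    x=u[v==y];q=r.inv().apply(ray('wrist',[x.min(),x.max()+1],[y,y],.082)-p)*1000;print(y,x.min(),x.max(),q[:,:2].round(1).tolist(),q[:,1].mean().round(1))
"
```

```text
(483.4, 181.4, 84, 19) t [-0.4  0.9 19.9] w [ 0.   -0.07  0.01]
now [483.5 182.4 103.9] hd 19.01 t 26.8 q [ 0.26 -0.08  2.05  0.    1.17  1.5 ]
lid 11421 138
140 259 378 [[74.4, -29.0], [74.5, 31.4]] 1.2
148 257 379 [[70.5, -30.2], [70.6, 32.1]] 0.9
156 258 379 [[66.5, -29.9], [66.6, 32.3]] 1.2
164 258 379 [[62.5, -30.1], [62.6, 32.5]] 1.2
172 258 378 [[58.4, -30.3], [58.5, 32.2]] 1.0
```

Shifting ty by about +1 mm, then down 20 mm.

{"name": "drive_tool", "arguments": {"deltas": [{"wx": 0,"wy": 0,"wz": 0,"tx": 0,"ty": 0.001,"tz": 0.005,"grip": 0.1},{"wx": 0,"wy": 0,"wz": 0,"tx": 0,"ty": 0.001,"tz": 0.01,"grip": 0.1},{"wx": 0,"wy": 0,"wz": 0,"tx": 0,"ty": 0.001,"tz": 0.015,"grip": 0.1},{"wx": 0,"wy": 0,"wz": 0,"tx": 0,"ty": 0.001,"tz": 0.018,"grip": 0.1},{"wx": 0,"wy": 0,"wz": 0,"tx": 0,"ty": 0.001,"tz": 0.02,"grip": 0.1},{"wx": 0,"wy": 0,"wz": 0,"tx": 0,"ty": 0.001,"tz": 0.02,"grip": 0.1},{"wx": 0,"wy": 0,"wz": 0,"tx": 0,"ty": 0.001,"tz": 0.02,"grip": 0.1}]}}

```text
t: 27.55
tcp_pos: [0.4833, 0.1814, 0.0832]
tool_rot: [-3.098, -0.519, -0.0]
force: [0.1, 0.7, -0.2]
grip_width: 0.017
finger_force: 45.0
```

```bash
python3 -c "
from h import *
plan((483.4,181.4,84,19));print(sense()['force'])"
```

```text
(483.4, 181.4, 84, 19) t [ 0.1  0.  -0.8] w [-0.   -0.    0.02]
now [483.3 181.4  83.2] hd 19.02 t 27.55 q [ 0.25 -0.05  2.06  0.    1.13  1.49]
[ 0.06524005  0.73365617 -0.2007407 ]
```

{"name": "drive_tool", "arguments": {"grip_force": 10, "deltas": [{"wx": 0,"wy": 0,"wz": 0,"tx": 0,"ty": 0,"tz": 0,"grip": 0.1},{"wx": 0,"wy": 0,"wz": 0,"tx": 0,"ty": 0,"tz": 0,"grip": 0.22},{"wx": 0,"wy": 0,"wz": 0,"tx": 0,"ty": 0,"tz": 0,"grip": 0.3},{"wx": 0,"wy": 0,"wz": 0,"tx": 0,"ty": 0,"tz": 0,"grip": 0.4},{"wx": 0,"wy": 0,"wz": 0,"tx": 0,"ty": 0,"tz": 0,"grip": 0.5},{"wx": 0,"wy": 0,"wz": 0,"tx": 0,"ty": 0,"tz": 0,"grip": 0.5},{"wx": 0,"wy": 0,"wz": 0,"tx": 0,"ty": 0,"tz": 0,"grip": 0.5}]}}

```text
t: 28.25
tcp_pos: [0.4833, 0.1813, 0.0832]
tool_rot: [-3.098, -0.519, -0.0]
force: [0.8, -0.0, -0.9]
grip_width: 0.0463
finger_force: 0.0
```

{"name": "drive_tool", "arguments": {"deltas": [{"wx": 0,"wy": 0,"wz": 0,"tx": 0,"ty": 0,"tz": -0.01,"grip": 0.5},{"wx": 0,"wy": 0,"wz": 0,"tx": 0,"ty": 0,"tz": -0.03,"grip": 0.5},{"wx": 0,"wy": 0,"wz": 0,"tx": 0,"ty": 0,"tz": -0.06,"grip": 0.5},{"wx": 0,"wy": 0,"wz": 0,"tx": 0,"ty": 0,"tz": -0.1,"grip": 0.5},{"wx": 0,"wy": 0,"wz": 0,"tx": 0,"ty": 0,"tz": -0.1,"grip": 0.5},{"wx": 0,"wy": 0,"wz": 0,"tx": 0,"ty": 0,"tz": -0.1,"grip": 0.5},{"wx": 0,"wy": 0,"wz": 0,"tx": 0,"ty": 0,"tz": -0.1,"grip": 0.5}]}}

```text
t: 28.95
tcp_pos: [0.4826, 0.1812, 0.1824]
tool_rot: [3.098, 0.519, -0.002]
force: [-0.5, -0.5, -0.6]
grip_width: 0.048
finger_force: 0.0
```

```bash
python3 -c "
from h import *
s=sense();print(s['tcp_pos'],s['grip_width'])
M=camera_model('wrist');a,d=capture('wrist');h=cv2.cvtColor(a,cv2.COLOR_RGB2HSV);W=cloud('wrist',d,M)
b=np.zeros((480,640),bool);b[90:340,200:430]=1
k=b&(h[...,0]<14)&(h[...,1]>100)&(W[...,2]>.075)&(W[...,2]<.13);v,u=np.nonzero(k);Q=ray('wrist',u,v,.0947,M)
print('case',k.sum(),rect(Q),'zmax',np.percentile(W[k][:,2],[10,50,90]).round(4))
l=R.from_euler('z',-19,degrees=True).apply(W[k]-[.4834,.1814,0])*1000
for lo in range(-75,75,30):
    m=(l[:,0]>=lo)&(l[:,0]<lo+30)
    if m.any(): print(lo,m.sum(),np.percentile(l[m][:,2],95).round(1),l[m][:,1].mean().round(1))
g=b&(h[...,0]>45)&(h[...,0]<100)&(h[...,1]>25)&(abs(W[...,2]-.082)<.006);v,u=np.nonzero(g);print('lid',rect(ray('wrist',u,v,.082,M)))
"
```

```text
[0.48263033 0.18118208 0.1824195 ] 0.04795507968125801
case 4187 (array([482.1, 181.1]), array([143.6,  17.1]), 18.9) zmax [0.0997 0.1026 0.104 ]
-75 567 104.4 0.1
-45 845 104.3 0.1
-15 912 104.3 0.3
15 909 104.4 0.1
45 954 104.3 0.0
lid (array([484.8, 182. ]), array([147.8,  62.3]), 19.1)
```

```bash
python3 -c "
from workcell import *
print(close_job())"
```

```text
the job is handed in; nothing more can be done
None
```

The lunch box is stacked in the middle of the mat, with the chopstick case level in both saddles about 3 mm off the lid's centre, and I handed the job in at about 29 s; no verdict came back.

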